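Stack clay water pipes on V-cradles and chock them

TASK

Finish stacking the three excavated clay pipes for storage: gently lay the loose long pipe in the cradle's free V-notch beside the one already there, set the notched spacer frame down over both so that it locks them, and lay the short pipe in the V-notch on top of the frame, each piece centred along the cradle. Then chock the short pipe: set the wooden wedge flat on the frame's middle plank on the pipe's open (low) side and slide it in, thin end first, until snug against the pipe. Leave the sherds and the spring clamp nearby undisturbed.

Things in the scene. Friction and masses are not known exactly. Their poses are not given: they have to be found in the camera images.
- cradle: Fixed wooden cradle, place and turn vary: board 214 (x) x 224 (y) x 12 mm with two notched bearers, 20 mm thick, 188 mm long (y), centred at x = -65 and +65 mm. Origin: centre of its underside, on the bench. Pipes lie along its x axis. Each bearer has two V-notches at y = +46 and -46 mm: 45 degree outer flank up to 47 mm height, low 25 degree inner flank up to the 32 mm high deck.
- notch_left (a point): Where the middle of the loose long pipe belongs: midway between the bearers, on the axis of a pipe lying in the cradle's +y notches, 46 mm from the centre line, 51.4 mm above the bench (so its top is 77.4 mm up). Axes as the cradle's: x along the pipe.
- notch_right (a point): The same for the cradle's -y notches, where the other long pipe already lies: y = -46 mm in the cradle's frame, 51.4 mm above the bench.
- long_pipe_center (a point): The long pipe of fired clay, 52 mm outer diameter, 200 mm long, about 400 g, lying on the bench. Site: middle of the pipe, on its axis (26 mm up); x runs along the pipe, y and z turn as it rolls. It lies still unless pushed. Held across its diameter at mid-length.
- laid_pipe_center (a point): A second long pipe, equal to the other (52 mm outer diameter, 200 mm long, about 400 g), which already lies in the cradle's -y notches, at notch_right, and stays there. Site: its middle, on its axis; x along the pipe, y and z turn as it rolls.
- short_pipe_center (a point): The short pipe of fired clay, 52 mm outer diameter, 160 mm long, about 320 g, lying on the bench. Site: middle of the pipe, on its axis (26 mm up); x runs along the pipe, y and z turn as it rolls. It lies still unless pushed. Held across its diameter at mid-length.
- frame_center (a point): Loose wooden spacer frame, 122 (x) x 184 (y) x 70 mm, 350 g, held by the long sides of its middle plank (30 mm wide in x, 22 thick, along y; only 32 mm free to each cheek). Site: plank's centre, 31 mm above the feet, z up. Notches under its two cheeks (x = -54, +54 mm) at y = +46, -46 mm drop over the long pipes; seated, it is centred on the cradle (either way round), the point 88.4 mm above the bench.
- frame_seat (a point): Where the middle of the short pipe belongs: on the axis of a pipe lying in the V-notches on top of the cheeks, at y = +18 mm of the frame, 43 mm above frame_center, 32 mm above the plank's top. Axes as the frame's: x along the pipe. On the +y side the V has a high 45 degree flank (top 70 mm above the feet); on the -y side, the open side, a low 25 degree one, then a level top 54.6 mm above the feet.
- wedge_nose (a point): Loose wooden wedge, 84 x 26 mm, 40 mm high, 60 g. Site: underside, middle of the thin end; x points out through the thin end, z up. Thin end 3 mm thick, face at 40 degrees to full height 44 mm behind it. Lying on the plank's top (11 mm above frame_center) with x along the frame's +y, it touches the seated short pipe when the thin end is at y = +12 mm of the frame, 6 mm short of the axis; lower it behind y = -10 mm, then slide.
- wedge_grip (a point): Point inside the wedge's thick half, 64 mm behind the thin end, midway across, 20 mm above its underside: hold the wedge there by its two sides (26 mm wide).
- sherd_b2: Bystander: flat sherd, 96x84x17 mm, origin at the centre of its underside.
- sherd_b1: Bystander: flat sherd, 106x105x20 mm, origin at the centre of its underside.
- spring_clamp: Bystander: black spring clamp lying flat, 151x110x26 mm, origin at the centre of its underside.
Not all that is in view belongs to the job. What is shaped like the part that bears short_pipe_center but purple is not meant.

How it is judged:
By the outcome, as a careful person would: the job done as asked, in the order asked, and still so for the second after the job is handed in, with the robot touching nothing.
It also fails if it takes over 72 s, if anything falls off the work surface, if the arm or the gripper's body presses on something with over 40 N, if the wrist force passes 120 N, or if a joint passes its speed limit or range.

ROBOT

A 7-joint arm with a two-finger parallel gripper is mounted at the origin on a cart in front of the work surface, level with it; the furniture and walls round the work are solid. World frame = base frame: x ahead of the robot, y to its left, z up, the work surface at z = 0. Lengths are in m, angles in rad, forces in N, time in s.
With the tool pointing down it reaches from about 0.4 to 0.85 m from the base axis. Payload 4.5 kg.
Tool frame: the origin (TCP) lies on the centre line of the jaws, within the pads' length; the fingertips stand 11 mm ahead of it and the grasp point (between the pads) lies 8 mm behind it; z points along the fingers, x is the direction in which the jaws open and shut, and the axes are right-handed (so a half turn about z gives the same grasp; the last joint's range is limited). The gripper opens to 88 mm and grips with 3 to 60 N. Pads are 18 mm wide; open, the fingers measure 123 mm over their backs; the gripper's body (75 mm by 187 mm) begins 45 mm behind the grasp point.
Start: joints at [1.204, 0.689, -0.195, 1.565, 0.157, 0.902, -0.215], TCP at [0.244, -0.575, 0.216] pointing down, gripper open.
Joint ranges: [-3.01, 3.01], [-0.46, 2.08], [-1.47, 1.51], [0.13, 2.56], [-1, 4.14], [0.04, 2.09], [-2.66, 2.66]. Speed limits (rad/s): [2.57, 2.57, 3.14, 3.14, 3.14, 3.14, 3.14].

INTERFACE

Orientations are given as a unit quaternion [x, y, z, w].
In Python, from plant import r, vision, order, nets gives the robot as it stands.
- The arm moves only by the tool send_rows, never from a script. Its argument "series" is a list of rows, each an object with "delta_pos": the shift along the tool's x, y, z in cm, a list of three; "turn": the turn about the tool's z in degrees; "jaw": the closure, from 0 (fully open) to 1 (shut). In form: [{"delta_pos": [x, y, z], "turn": turn, "jaw": jaw}, ...]. A call has 1 to 8 rows; each row is the pose to reach, as a shift and turn from the pose commanded when the call began, along the tool's axes at that moment; what a row does not reach only later rows make up. A row lasts 1/12 s, in which the tool goes at most 41.7 mm and 7.16 degrees, less where a joint would pass 70% of its speed; a pose out of reach is approached as far as the arm can. A call with a gripper value outside its range is refused whole. The fingers move at their own pace and stop on an object; "force" is the grip in N (left out, the last holds). Time passes only in rows, so rows that repeat a pose let the fingers close. It gives the time, the measured TCP pose, the force and the opening at its end, in the units of the state.
- r.get_state(): the state, without advancing time (a new reading comes with each control period).
- vision.snapshot(name): name is "scene" or "side" or "wrist"; returns the picture (420x560x3 uint8, blue, green, red); there is no depth.
- vision.camera_params(name): a dict with "intrinsics" (3x3 intrinsics, pixels), "extrinsics" (4x4, takes a point from world to camera coordinates). Camera axes: x right, y down, z forward; pixel columns grow to the right and rows downward; lengths in m; the calibration is good to about 2 mm. A picture is of the moment at which its call begins: read the wrist's pose just before it. camera_params takes no time and is no camera call; for the wrist camera it gives the pose at the moment of the call.
- order.finish_job(): hands the job in, once; it reports no verdict.
Trained networks look in the newest picture that a camera, given by its name, has taken for a name from the list of things; names that differ only in an ending like _2 or _b are one class to them, and where a whole thing is asked for, a point or a joint stands for the part that bears it (a point fixed in the world has none). Each returns a list of dicts, best first, with "score" (0 to 1); they miss things now and then, are a little off and sometimes report something else, mostly with a low value. They report only what shows in the picture. A call takes as long as a camera call. They do not tell look-alikes from the thing itself.
- nets.boxes_of(camera, label): "location" ([row, column] as shares, 0 to 1, of the picture: columns of its width, rows of its height, amid what is visible of it).
- nets.trace(camera, label): "region" (420x560 bool, what is visible of it) and "location" ([row, column] as shares, 0 to 1, of the picture: columns of its width, rows of its height, amid what is visible of it).
The state is a dict: "clock": time; "q": joint angles; "qd": joint speeds; "joint_torque": joint torques, N m; "tool_pos": TCP position; "eef_rot": TCP orientation; "contact_force": force on the tool from outside, world axes, zero at the start; "moment": the same for the moment, N m; "opening": opening from 0.0 (shut) to 1.0 (fully open).
Only numpy, scipy, OpenCV 4.12 (cv2) and the standard library are available. Lean on these libraries where they do the work, as an engineer would, in place of code of your own. Each camera call takes 0.05 s, during which the arm holds its last target.

## Working session

There is one attempt and no reset: what is moved stays moved. The work goes in short steps, Python scripts to look and compute and a tool call to move; the robot and the scene stay as the last step left them, time stands still between calls to the robot, and variables do not carry over. Pictures are saved under pics/ and viewed, and the job is handed in when it is done.

Besides the shell and the picture viewer there is one more tool, called after "Call:" as name([rows], argument=value, ...), one row to a line, values as JSON. send_rows: Moves the arm, as the interface text tells. Its arguments: {"type":"object","properties":{"series":{"type":"array"},"force":{"type":"number"}},"required":["series"]}

```bash
ls; mkdir -p pics; python3 - <<'E'
from plant import r, vision, order, nets
import cv2,numpy as np
print(r.get_state())
for n in ("scene","side","wrist"):
    im=vision.snapshot(n); cv2.imwrite(f"pics/a_{n}.png",im)
    p=vision.camera_params(n); print(n,np.round(p["intrinsics"],1).tolist(),np.round(p["extrinsics"],4).tolist())
E
```

```text
pics
{'clock': 0.0, 'q': array([ 1.20382384,  0.68998626, -0.19451452,  1.56635111,  0.15730363,
        0.90249029, -0.21509886]), 'qd': array([-0.00062048,  0.00169561,  0.00184522,  0.00019749, -0.00068038,
        0.00066916, -0.00036747]), 'joint_torque': array([-6.29900733e-04, -5.27567124e+01, -1.26692958e+00, -1.53429937e+01,
       -5.25590801e-02,  6.55801938e-03,  1.48384242e-04]), 'tool_pos': array([ 0.24351731, -0.5748712 ,  0.21480678]), 'eef_rot': array([ 8.33729744e-01, -5.52171953e-01, -8.03476652e-04, -4.51022835e-04]), 'contact_force': array([-0.06104994, -0.41007682,  0.2501979 ]), 'moment': array([-0.03089308, -0.00691861, -0.013421  ]), 'opening': 0.999982761378963}
scene [[421.8, 0.0, 276.9], [0.0, 421.8, 205.1], [0.0, 0.0, 1.0]] [[0.469, -0.8831, 0.0076, -0.2523], [-0.4811, -0.2627, -0.8363, 0.309], [0.7406, 0.3886, -0.5481, 1.0906], [0.0, 0.0, 0.0, 1.0]]
side [[521.0, 0.0, 276.3], [0.0, 521.0, 214.3], [0.0, 0.0, 1.0]] [[-0.9998, -0.0063, -0.0213, 0.5213], [0.0135, 0.5903, -0.8071, 0.0673], [0.0177, -0.8072, -0.59, 1.5045], [0.0, 0.0, 0.0, 1.0]]
wrist [[301.9, 0.0, 285.6], [0.0, 301.9, 207.0], [0.0, 0.0, 1.0]] [[0.3898, -0.9209, -0.0016, -0.625], [-0.8827, -0.3741, 0.2843, -0.04], [-0.2624, -0.1094, -0.9587, 0.3902], [0.0, 0.0, 0.0, 1.0]]
```

View pics/a_scene.png

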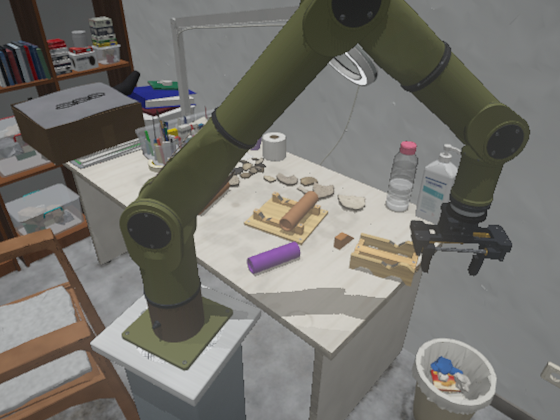

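View pics/a_side.png

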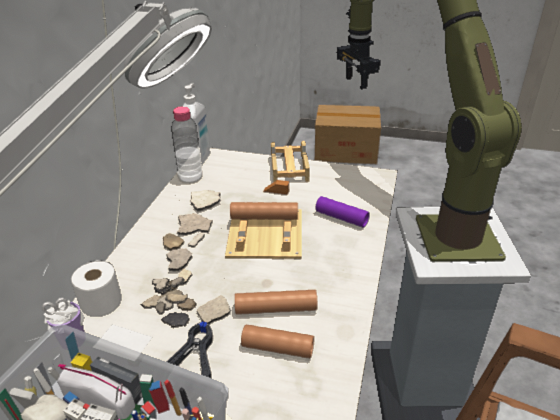

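View pics/a_wrist.png

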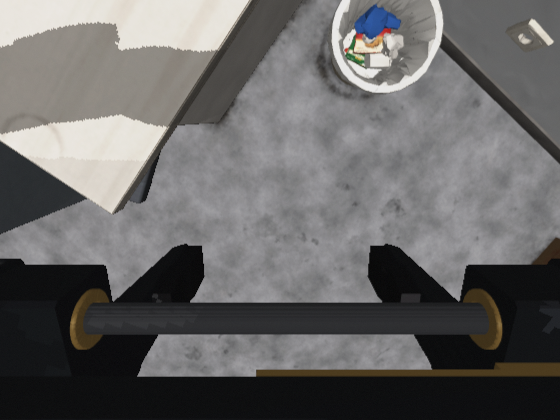

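```bash
cat > h.py <<'E'
import numpy as np, cv2
from plant import r, vision, order, nets
from scipy.spatial.transform import Rotation as R
def cam(n):
    p=vision.camera_params(n); return np.array(p["intrinsics"]),np.array(p["extrinsics"])
def back(c,uv,z):
    K,E=c; uv=np.atleast_2d(uv).astype(float)
    d=np.c_[uv,np.ones(len(uv))]@np.linalg.inv(K).T@E[:3,:3]
    o=-E[:3,:3].T@E[:3,3]
    t=(z-o[2])/d[:,2]; return o+d*t[:,None]
def proj(c,P):
    K,E=c; q=np.atleast_2d(P)@E[:3,:3].T+E[:3,3]; q=q@K.T; return q[:,:2]/q[:,2:]
E
python3 - <<'E'
from h import *
im=vision.snapshot("side"); c=cam("side"); ov=im.copy()
for l,z in [("long_pipe_center",.026),("short_pipe_center",.026),("laid_pipe_center",.051),("cradle",.01),("frame_center",.04),("wedge_nose",.015),("sherd_b1",.01),("spring_clamp",.01)]:
    for d in nets.trace("side",l):
        m=d["region"]
        ys,xs=np.nonzero(m)
        if len(xs)<5: continue
        rect=cv2.minAreaRect(np.c_[xs,ys].astype(np.float32))
        uv=[xs.mean(),ys.mean()]
        print(l,round(d["score"],2),len(xs),np.round(uv,1),np.round(rect[1],1),round(rect[2],1),np.round(back(c,uv,z)[0],3))
        np.save(f"m_{l}_{round(uv[0])}.npy",m)
E
```

```text
long_pipe_center 0.96 1713 [275.8 301.6] [21.2 82.6] 87.1 [0.52  0.273 0.026]
short_pipe_center 0.72 1204 [263.4 210.5] [17. 68.] 90.0 [ 0.561 -0.111  0.026]
short_pipe_center 0.71 1661 [277.5 340.9] [73.  23.4] 9.8 [0.516 0.395 0.026]
short_pipe_center 0.69 817 [341.9 211.5] [54.1 15.9] 17.6 [ 0.323 -0.1    0.026]
laid_pipe_center 0.61 1145 [263.9 210.6] [17. 67.] 90.0 [ 0.558 -0.076  0.051]
cradle 0.68 2978 [265.  238.8] [50. 76.] 90.0 [0.554 0.007 0.01 ]
frame_center 0.55 940 [290.1 161.5] [39.2 37.3] 86.3 [ 0.475 -0.378  0.04 ]
wedge_nose 0.71 288 [278.4 187.4] [25.  13.9] 8.1 [ 0.516 -0.255  0.015]
sherd_b1 0.96 615 [213.9 309.8] [21.9 31.3] 63.4 [0.673 0.282 0.01 ]
sherd_b1 0.65 477 [204.5 199.3] [20. 28.] 90.0 [ 0.753 -0.199  0.01 ]
spring_clamp 0.87 1113 [195.8 347.1] [45.5 51.1] 18.9 [0.703 0.397 0.01 ]
```

```bash
python3 - <<'E'
import cv2
im=cv2.imread("pics/a_side.png")
cv2.imwrite("pics/a_side_z.png",cv2.resize(im[130:370,150:390],None,fx=2.5,fy=2.5,interpolation=cv2.INTER_CUBIC))
E
```

```text
(no output)
```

View pics/a_side_z.png

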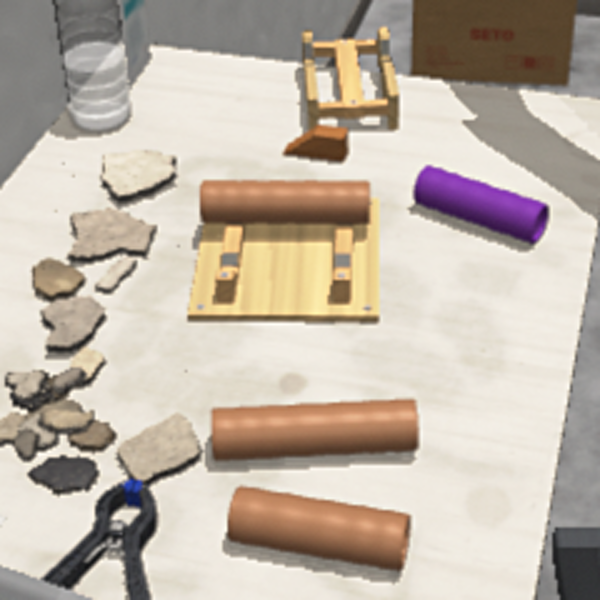

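```bash
cat >> h.py <<'E'
def pose():
    s=r.get_state(); return np.array(s["tool_pos"]),R.from_quat(s["eef_rot"])
def psi():
    p,q=pose(); x=q.apply([1,0,0]); return np.degrees(np.arctan2(x[1],x[0]))
def togo(target,psideg=None):
    """delta in tool axes cm & turn deg, with tool-frame now"""
    p,q=pose(); d=q.inv().apply(np.array(target)-p)*100
    out="delta cm %s"%np.round(d,2)
    if psideg is not None:
        t=-( (psideg-psi()+180)%360-180 )  # turn about tool z (down)
        out+=" turn %.1f"%t
    print("tcp",np.round(p,4),"psi %.2f"%psi(),out)
E
python3 - <<'E'
from h import *
p,q=pose(); K,E=cam("wrist"); C=-E[:3,:3].T@E[:3,3]
print("cam in tool",q.inv().apply(C-p), "axis in tool",q.inv().apply(E[2,:3]),"psi",psi())
togo([0.50,-0.36,0.30],-90)
togo([0.42,-0.25,0.34],-90)
E
```

```text
cam in tool [ 0.00087645 -0.07238399 -0.16949314] axis in tool [-3.51223184e-04  2.84209670e-01  9.58762087e-01] psi -67.0373372281194
tcp [ 0.2438 -0.5755  0.2157] psi -67.04 delta cm [ -9.85 -31.99  -8.44] turn 23.0
tcp [ 0.2438 -0.5755  0.2157] psi -67.04 delta cm [-23.1  -28.92 -12.44] turn 23.0
```

```bash
python3 - <<'E'
from h import *
togo([0.53,-0.22,0.30],-90)
E
```

```text
tcp [ 0.2438 -0.5755  0.2157] psi -67.04 delta cm [-21.57 -40.22  -8.44] turn 23.0
```

Call:
send_rows([
  {"delta_pos": [-3.6,-6.7,-4],"turn": 5,"jaw": 0},
  {"delta_pos": [-14.4,-26.8,-8.4],"turn": 23,"jaw": 0},
  {"delta_pos": [-14.4,-26.8,-8.4],"turn": 23,"jaw": 0},
  {"delta_pos": [-14.4,-26.8,-8.4],"turn": 23,"jaw": 0},
  {"delta_pos": [-14.4,-26.8,-8.4],"turn": 23,"jaw": 0},
  {"delta_pos": [-14.4,-26.8,-8.4],"turn": 23,"jaw": 0},
  {"delta_pos": [-14.4,-26.8,-8.4],"turn": 23,"jaw": 0},
  {"delta_pos": [-14.4,-26.8,-8.4],"turn": 23,"jaw": 0},
])

```text
clock: 1.27
tool_pos: [0.4382, -0.3337, 0.3009]
eef_rot: [0.709, -0.705, 0.001, -0.002]
contact_force: [1.7, 0.2, 0.2]
opening: 0.999
```

```bash
python3 - <<'E'
from h import *
s=r.get_state(); print(s["clock"],np.round(s["q"],2))
togo([0.53,-0.22,0.30],-90)
E
```

```text
1.2667 [ 0.62  0.49 -0.08  1.68  0.04  0.97 -1.04]
tcp [ 0.4382 -0.3337  0.3009] psi -89.70 delta cm [-11.33  -9.24   0.14] turn 0.3
```

Call:
send_rows([
  {"delta_pos": [-3,-2.5,0],"turn": 0.3,"jaw": 0},
  {"delta_pos": [-6,-5,0],"turn": 0.3,"jaw": 0},
  {"delta_pos": [-9,-7.5,0],"turn": 0.3,"jaw": 0},
  {"delta_pos": [-11.3,-9.2,0],"turn": 0.3,"jaw": 0},
  {"delta_pos": [-11.3,-9.2,0],"turn": 0.3,"jaw": 0},
  {"delta_pos": [-11.3,-9.2,0],"turn": 0.3,"jaw": 0},
])

```text
clock: 1.77
tool_pos: [0.5275, -0.2233, 0.2995]
eef_rot: [-0.707, 0.708, 0.0, 0.0]
contact_force: [-0.8, -0.7, 0.5]
opening: 1.004
```

```bash
python3 - <<'E'
from h import *
s=r.get_state(); print(s["clock"],np.round(s["q"],2),np.abs(s["qd"]).max())
c=cam("wrist"); im=vision.snapshot("wrist"); cv2.imwrite("pics/b_wrist.png",im)
np.savez("b.npz",K=c[0],E=c[1])
togo([0.53,-0.22,0.30],-90)
for l,z in [("frame_center",.04),("wedge_nose",.015),("cradle",.012),("laid_pipe_center",.06)]:
    for d in nets.trace("wrist",l):
        ys,xs=np.nonzero(d["region"]); uv=[xs.mean(),ys.mean()]
        print(l,round(d["score"],2),len(xs),np.round(uv,1),np.round(back(c,uv,z)[0],3))
E
```

```text
1.7667 [ 0.37  0.52 -0.08  1.62  0.05  1.   -1.3 ] 0.05805685570782598
tcp [ 0.5263 -0.2255  0.2995] psi -90.29 delta cm [-0.55 -0.37 -0.05] turn -0.3
frame_center 0.81 8169 [406.7 202.3] [ 0.48  -0.403  0.04 ]
wedge_nose 0.62 1152 [306.3 170.6] [ 0.523 -0.256  0.015]
cradle 0.72 16246 [148.2 142.4] [ 0.565 -0.02   0.012]
laid_pipe_center 0.62 6238 [176.7 143.7] [ 0.567 -0.079  0.06 ]
```

View pics/b_wrist.png

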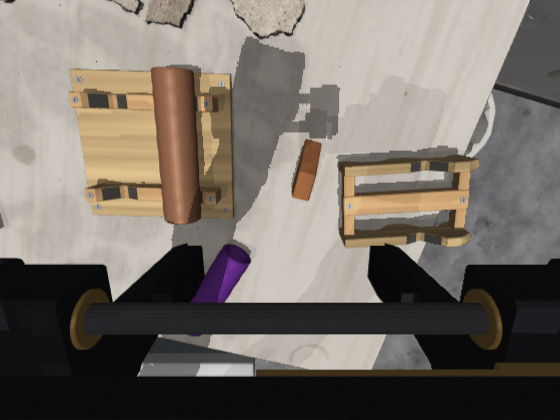

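```bash
python3 - <<'E'
import cv2
im=cv2.imread("pics/b_wrist.png")
cv2.imwrite("pics/b_crad.png",cv2.resize(im[55:235,55:255],None,fx=4,fy=3.3333,interpolation=cv2.INTER_CUBIC)[:600])
cv2.imwrite("pics/b_frame.png",cv2.resize(im[130:260,285:485],None,fx=4,fy=4,interpolation=cv2.INTER_CUBIC))
E
```

```text
(no output)
```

View pics/b_crad.png

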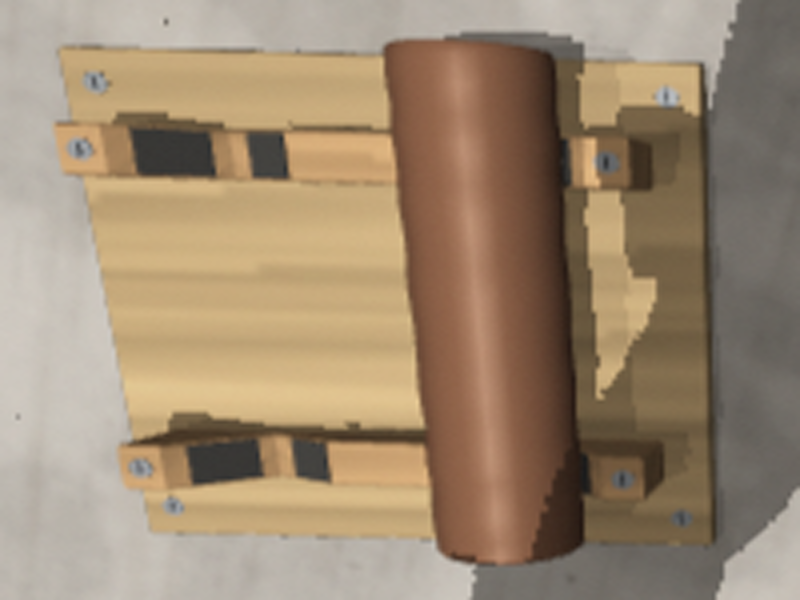

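View pics/b_frame.png

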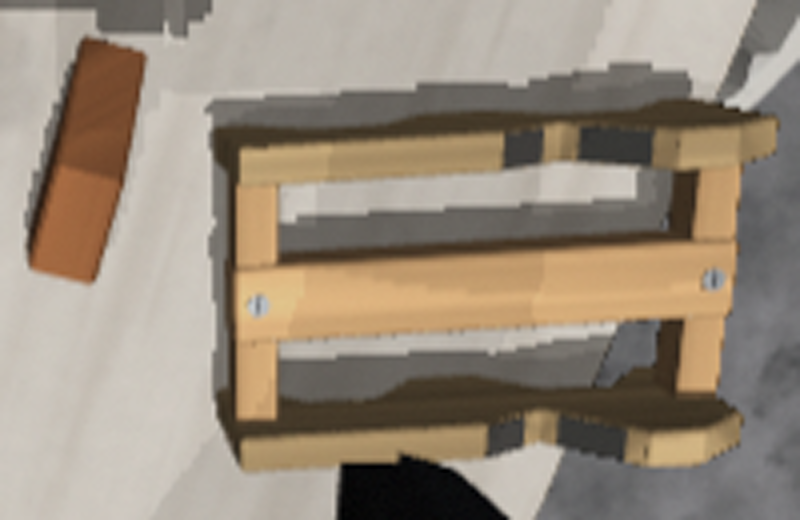

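```bash
cat >> h.py <<'E'
from scipy.optimize import least_squares
def fit2d(c,uv,M,x0):
    """M model pts (n,3) in object frame with z above bench; fit x,y,yaw"""
    uv=np.array(uv,float); M=np.array(M,float)
    def T(x):
        cs,sn=np.cos(x[2]),np.sin(x[2]); return np.c_[M[:,0]*cs-M[:,1]*sn+x[0],M[:,0]*sn+M[:,1]*cs+x[1],M[:,2]]
    f=lambda x:(proj(c,T(x))-uv).ravel()
    s=least_squares(f,x0); print("x,y",np.round(s.x[:2],4),"yaw deg",round(np.degrees(s.x[2]),2),"res px\n",np.round(f(s.x).reshape(-1,2),1).tolist()); return s.x
E
python3 - <<'E'
from h import *
b=np.load("b.npz"); c=(b["K"],b["E"])
cr=lambda cx,cy:(55+(cx+.5)/4-.5,55+(cy+.5)/3.3333-.5)
uv=[cr(60,47),cr(703,63),cr(713,543),cr(150,531)]
fit2d(c,uv,[[.107,.112,.012],[.107,-.112,.012],[-.107,-.112,.012],[-.107,.112,.012]],[.55,0,0])
# + bearers outer top corners (z .047), left ends
uv2=uv+[cr(57,122),cr(62,172),cr(120,443),cr(124,488)]
fit2d(c,uv2,[[.107,.112,.012],[.107,-.112,.012],[-.107,-.112,.012],[-.107,.112,.012],[.075,.094,.047],[.055,.094,.047],[-.055,.094,.047],[-.075,.094,.047]],[.55,0,0])
# frame: plank top corners z=.042: half 15 x 92
fr=lambda cx,cy:(285+(cx+.5)/4-.5,130+(cy+.5)/4-.5)
uvf=[fr(234,267),fr(237,340),fr(736,240),fr(732,313)]
# frame yaw ~180: world +x side is frame -x; left(world +y) is frame -y
fit2d(c,uvf,[[-.015,-.092,.042],[.015,-.092,.042],[-.015,.092,.042],[.015,.092,.042]],[.48,-.38,np.pi])
uvw=[fr(82,37),fr(145,52),fr(28,266),fr(95,282)]
E
```

```text
x,y [ 0.5564 -0.0319] yaw deg -1.86 res px
 [[-0.5, -0.8], [0.0, -0.3], [0.4, 1.0], [0.2, 0.5]]
x,y [ 0.5565 -0.0315] yaw deg -1.9 res px
 [[-0.8, -0.9], [-0.2, -0.3], [0.1, 1.0], [-0.0, 0.4], [-0.4, -0.5], [1.0, 0.5], [-0.4, 0.1], [0.7, 0.1]]
x,y [ 0.4808 -0.4002] yaw deg 183.16 res px
 [[-0.4, -0.5], [-1.0, 0.7], [1.4, -0.8], [0.0, 0.8]]
```

```bash
python3 - <<'E'
from h import *
togo([0.50,0.26,0.26],-90)
E
```

```text
tcp [ 0.5255 -0.2272  0.2997] psi -90.51 delta cm [-48.7    2.98   3.93] turn -0.5
```

Call:
send_rows([
  {"delta_pos": [-4.1,0.2,0.3],"turn": 0,"jaw": 0},
  {"delta_pos": [-8.2,0.5,0.6],"turn": 0,"jaw": 0},
  {"delta_pos": [-12.3,0.7,0.9],"turn": 0,"jaw": 0},
  {"delta_pos": [-16.4,1,1.2],"turn": 0,"jaw": 0},
  {"delta_pos": [-20.5,1.2,1.5],"turn": 0,"jaw": 0},
  {"delta_pos": [-24.6,1.5,1.8],"turn": 0,"jaw": 0},
  {"delta_pos": [-28.7,1.7,2.1],"turn": 0,"jaw": 0},
  {"delta_pos": [-32.8,2,2.4],"turn": 0,"jaw": 0},
])

```text
clock: 2.68
tool_pos: [0.5083, 0.1032, 0.2758]
eef_rot: [-0.704, 0.71, -0.0, 0.0]
contact_force: [0.1, -0.3, -0.5]
opening: 1.0
```

Call:
send_rows([
  {"delta_pos": [-4.1,0.2,0.4],"turn": 0,"jaw": 0},
  {"delta_pos": [-8.2,0.5,0.8],"turn": 0,"jaw": 0},
  {"delta_pos": [-12.3,0.7,1.2],"turn": 0,"jaw": 0},
  {"delta_pos": [-15.9,1,1.5],"turn": 0,"jaw": 0},
  {"delta_pos": [-15.9,1,1.5],"turn": 0,"jaw": 0},
  {"delta_pos": [-15.9,1,1.5],"turn": 0,"jaw": 0},
])

```text
clock: 3.18
tool_pos: [0.4988, 0.2634, 0.2603]
eef_rot: [-0.706, 0.708, 0.0, -0.0]
contact_force: [0.4, -1.1, 0.4]
opening: 0.999
```

```bash
python3 - <<'E'
from h import *
s=r.get_state(); print(s["clock"],np.round(s["q"],2),np.abs(s["qd"]).max())
c=cam("wrist"); im=vision.snapshot("wrist"); cv2.imwrite("pics/c_wrist.png",im)
np.savez("c.npz",K=c[0],E=c[1])
togo([0.53,-0.22,0.30],-90)
for l,z in [("long_pipe_center",.035),("short_pipe_center",.035)]:
    for d in nets.trace("wrist",l):
        ys,xs=np.nonzero(d["region"]); uv=[xs.mean(),ys.mean()]
        print(l,round(d["score"],2),len(xs),np.round(uv,1),np.round(back(c,uv,z)[0],3))
E
```

```text
3.1833 [-0.51  0.55 -0.09  1.7   0.06  0.89 -2.2 ] 0.059890480358963855
tcp [0.4996 0.2608 0.2604] psi -90.36 delta cm [48.06 -3.34 -3.9 ] turn -0.4
long_pipe_center 0.57 6266 [278.8 150.5] [0.531 0.271 0.035]
long_pipe_center 0.32 3027 [167.2  22.9] [0.677 0.399 0.035]
short_pipe_center 0.86 626 [544.5 252.1] [ 0.386 -0.107  0.035]
short_pipe_center 0.55 4979 [186.7 158. ] [0.521 0.391 0.035]
```

View pics/c_wrist.png

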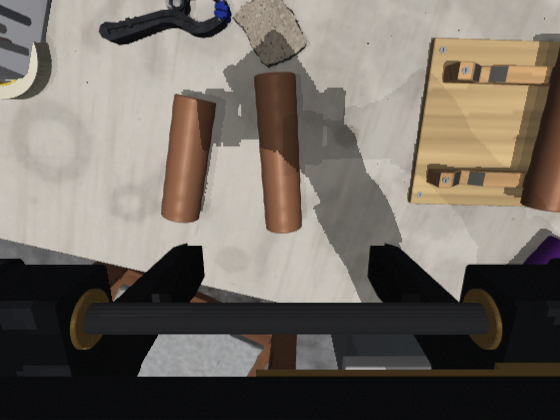

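```bash
cat >> h.py <<'E'
from scipy.optimize import minimize
def cyl(x,L,z,rad=.026):
    a=np.linspace(0,2*np.pi,40,endpoint=False); d=np.array([np.cos(x[2]),np.sin(x[2]),0]); n=np.array([-d[1],d[0],0]); o=np.array([x[0],x[1],z])
    ring=rad*(np.cos(a)[:,None]*n+np.sin(a)[:,None]*[0,0,1])
    return np.r_[o+d*L/2+ring,o-d*L/2+ring]
def fitcyl(c,mask,x0,L,z,S=4):
    h,w=mask.shape; mb=cv2.resize(mask.astype(np.uint8),(w*S,h*S),interpolation=cv2.INTER_LINEAR)>0
    def rend(x):
        uv=(proj(c,cyl(x,L,z))+.5)*S-.5
        im=np.zeros((h*S,w*S),np.uint8); hull=cv2.convexHull(np.round(uv*16).astype(np.int32)); cv2.fillConvexPoly(im,hull,1,shift=4); return im>0
    f=lambda v:(rend([x0[0]+v[0]/1000,x0[1]+v[1]/1000,x0[2]+v[2]/57.3])^mb).sum()/mb.sum()
    s=minimize(f,[0,0,0],method="Nelder-Mead",options=dict(initial_simplex=[[0,0,0],[8,0,0],[0,8,0],[0,0,5]],xatol=.05,fatol=1e-4))
    x=[x0[0]+s.x[0]/1000,x0[1]+s.x[1]/1000,x0[2]+s.x[2]/57.3]
    print("cyl",np.round(x[:2],4),"yaw %.2f"%np.degrees(x[2]),"xor",round(s.fun,4)); return x
E
python3 - <<'E'
from h import *
b=np.load("c.npz"); c=(b["K"],b["E"])
ml=nets.trace("wrist","long_pipe_center")[0]["region"]
for L in (.2,.16): fitcyl(c,ml,[.531,.271,0],L,.026)
ms=[d for d in nets.trace("wrist","short_pipe_center") if 100<d["location"][1]*560<240][0]["region"]
for L in (.2,.16): fitcyl(c,ms,[.521,.391,-.1],L,.026)
cs=cam("side")
for l in("long_pipe_center_276","short_pipe_center_278"):
    m=np.load(f"m_{l}.npy"); fitcyl(cs,m,[.52,.273,0] if "long" in l else [.516,.395,-.1],.2 if "long" in l else .16,.026)
E
```

```text
cyl [0.522 0.271] yaw 3.06 xor 0.0281
cyl [0.5412 0.272 ] yaw 2.86 xor 0.184
cyl [0.4982 0.3981] yaw -12.96 xor 0.2583
cyl [0.5176 0.3936] yaw -12.74 xor 0.0478
cyl [0.5203 0.2722] yaw 3.21 xor 0.0589
cyl [0.5157 0.3949] yaw -13.08 xor 0.0514
```

```bash
python3 - <<'E'
from h import *
togo([0.5215,0.2715,0.018],-86.9)
E
```

```text
tcp [0.5002 0.2594 0.2608] psi -90.55 delta cm [-1.25 -2.11 24.28] turn -3.6
```

Call:
send_rows([
  {"delta_pos": [-0.6,-1,4],"turn": -3.6,"jaw": 0},
  {"delta_pos": [-1.2,-2.1,8],"turn": -3.6,"jaw": 0},
  {"delta_pos": [-1.2,-2.1,12],"turn": -3.6,"jaw": 0},
  {"delta_pos": [-1.2,-2.1,15],"turn": -3.6,"jaw": 0},
  {"delta_pos": [-1.2,-2.1,17],"turn": -3.6,"jaw": 0},
  {"delta_pos": [-1.2,-2.1,18],"turn": -3.6,"jaw": 0},
  {"delta_pos": [-1.2,-2.1,18],"turn": -3.6,"jaw": 0},
])

```text
clock: 4.02
tool_pos: [0.5197, 0.2718, 0.0788]
eef_rot: [0.726, -0.687, -0.0, 0.002]
contact_force: [-0.5, 0.7, 0.4]
opening: 0.996
```

```bash
python3 - <<'E'
from h import *
for i in range(3): togo([0.5215,0.2715,0.018],-86.9)
E
```

```text
tcp [0.5197 0.2718 0.0788] psi -86.83 delta cm [ 0.02 -0.2   6.08] turn 0.1
tcp [0.5197 0.2718 0.0788] psi -86.83 delta cm [ 0.02 -0.2   6.08] turn 0.1
tcp [0.5197 0.2718 0.0788] psi -86.83 delta cm [ 0.02 -0.2   6.08] turn 0.1
```

Call:
send_rows([
  {"delta_pos": [0,-0.2,3],"turn": 0,"jaw": 0},
  {"delta_pos": [0,-0.2,5],"turn": 0,"jaw": 0},
  {"delta_pos": [0,-0.2,6],"turn": 0,"jaw": 0.1},
  {"delta_pos": [0,-0.2,6],"turn": 0,"jaw": 0.3},
  {"delta_pos": [0,-0.2,6],"turn": 0,"jaw": 0.45},
  {"delta_pos": [0,-0.2,6],"turn": 0,"jaw": 0.6},
  {"delta_pos": [0,-0.2,6],"turn": 0,"jaw": 0.6},
  {"delta_pos": [0,-0.2,6],"turn": 0,"jaw": 0.6},
], force=25)

```text
clock: 4.68
tool_pos: [0.5232, 0.2742, 0.0219]
eef_rot: [0.727, -0.687, 0.0, -0.001]
contact_force: [-0.0, -0.2, 0.4]
opening: 0.57
```

Call:
send_rows([
  {"delta_pos": [0,0,-0.5],"turn": 0,"jaw": 0.6},
  {"delta_pos": [0,0,-2],"turn": 0,"jaw": 0.6},
  {"delta_pos": [0,0,-4],"turn": 0,"jaw": 0.6},
  {"delta_pos": [0,0,-7],"turn": 0,"jaw": 0.6},
  {"delta_pos": [0,0,-10],"turn": 0,"jaw": 0.6},
  {"delta_pos": [0,0,-10],"turn": 0,"jaw": 0.6},
])

```text
clock: 5.18
tool_pos: [0.5259, 0.2757, 0.1266]
eef_rot: [0.727, -0.687, 0.001, -0.005]
contact_force: [0.6, -0.2, 0.3]
opening: 0.396
```

```bash
python3 - <<'E'
from h import *
s=r.get_state(); print(s["clock"],s["opening"]*88,s["contact_force"])
im=vision.snapshot("wrist"); cv2.imwrite("pics/d_wrist.png",im)
togo([0.558,0.0145,.12],-91.9)
E
```

```text
5.1833 34.814086052945235 [ 0.55542936 -0.20891489  0.33456395]
tcp [0.5247 0.275  0.1242] psi -86.75 delta cm [26.2  -1.85  0.35] turn 5.1
```

View pics/d_wrist.png

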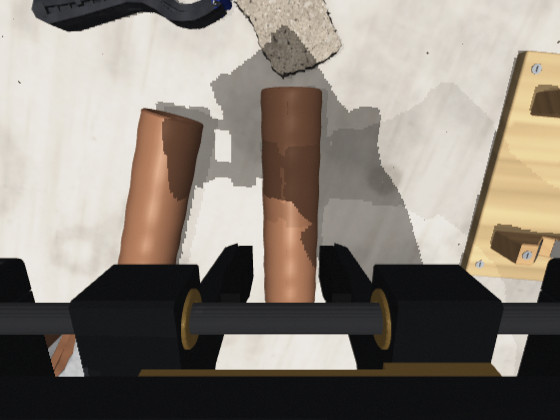

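Call:
send_rows([
  {"delta_pos": [0,0,0],"turn": 0,"jaw": 0},
  {"delta_pos": [0,0,0],"turn": 0,"jaw": 0},
  {"delta_pos": [0,0,0],"turn": 0,"jaw": 0},
  {"delta_pos": [0,0,0],"turn": 0,"jaw": 0},
  {"delta_pos": [0,0,0],"turn": 0,"jaw": 0},
])

```text
clock: 5.65
tool_pos: [0.5219, 0.2735, 0.1197]
eef_rot: [0.727, -0.687, -0.0, 0.001]
contact_force: [-0.5, 0.2, -0.2]
opening: 0.754
```

```bash
python3 - <<'E'
from h import *
s=r.get_state(); print(s["clock"],s["opening"],s["contact_force"])
c=cam("wrist"); im=vision.snapshot("wrist"); cv2.imwrite("pics/e_wrist.png",im)
vision.snapshot("side")
cs=cam("side")
for d in nets.trace("side","long_pipe_center")[:1]: m=d["region"];print(m.sum(),d["location"]);fitcyl(cs,m,[.52,.273,0.05],.2,.026)
togo([0.5225,0.2725,.018],-86.9)
E
```

```text
5.65 0.7539972818654841 [-0.46679889  0.23175302 -0.18367599]
1737 [0.7131, 0.4905]
cyl [0.5207 0.2719] yaw 3.02 xor 0.0573
tcp [0.5222 0.2737 0.1202] psi -86.74 delta cm [ 0.11 -0.03 10.22] turn 0.2
```

View pics/e_wrist.png

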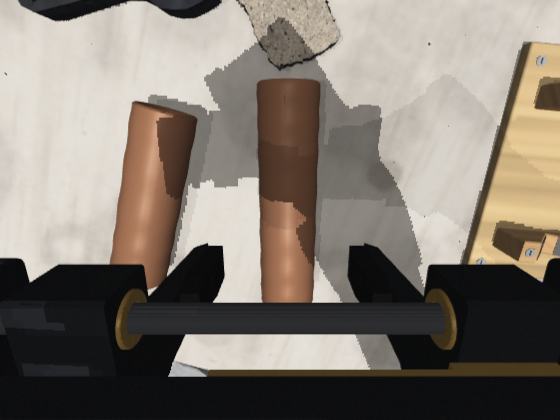

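Call:
send_rows([
  {"delta_pos": [0.1,0,3],"turn": 0,"jaw": 0},
  {"delta_pos": [0.1,0,6],"turn": 0,"jaw": 0},
  {"delta_pos": [0.1,0,8.5],"turn": 0,"jaw": 0},
  {"delta_pos": [0.1,0,10],"turn": 0,"jaw": 0},
  {"delta_pos": [0.1,0,10.1],"turn": 0,"jaw": 0.6},
  {"delta_pos": [0.1,0,10.1],"turn": 0,"jaw": 0.6},
  {"delta_pos": [0.1,0,10.1],"turn": 0,"jaw": 0.6},
  {"delta_pos": [0.1,0,10.1],"turn": 0,"jaw": 0.6},
], force=25)

```text
clock: 6.47
tool_pos: [0.5235, 0.2733, 0.0209]
eef_rot: [0.727, -0.687, 0.0, -0.001]
contact_force: [0.0, -0.1, 0.4]
opening: 0.723
```

Call:
send_rows([
  {"delta_pos": [0,0,0],"turn": 0,"jaw": 0.6},
  {"delta_pos": [0,0,0],"turn": 0,"jaw": 0.6},
  {"delta_pos": [0,0,0],"turn": 0,"jaw": 0.6},
  {"delta_pos": [0,0,0],"turn": 0,"jaw": 0.6},
])

```text
clock: 6.8
tool_pos: [0.5228, 0.2726, 0.0202]
eef_rot: [0.727, -0.687, 0.0, -0.0]
contact_force: [-0.1, -1.0, 5.8]
opening: 0.421
```

```bash
python3 - <<'E'
from h import *
s=r.get_state(); print(s["clock"],s["opening"],s["contact_force"])
im=vision.snapshot("wrist"); cv2.imwrite("pics/f_wrist.png",im)
im=vision.snapshot("side"); cv2.imwrite("pics/f_side.png",cv2.resize(im[200:380,180:380],None,fx=3,fy=3))
s=r.get_state(); print(s["clock"],s["opening"],s["contact_force"])
E
```

```text
6.8 0.4210930489829335 [-0.13557611 -1.0039397   5.76547299]
6.9 0.40115240536237023 [-0.90166609 -0.07501113  5.1288354 ]
```

View pics/f_wrist.png

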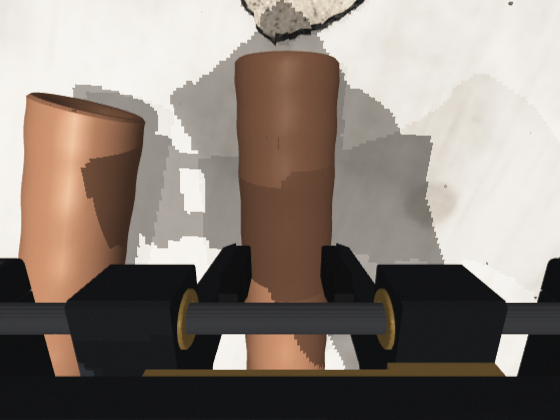

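View pics/f_side.png

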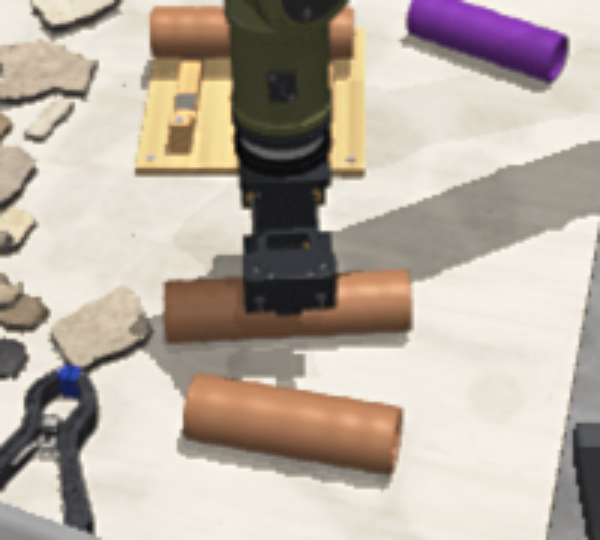

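Call:
send_rows([
  {"delta_pos": [0,0,0],"turn": 0,"jaw": 0.7},
  {"delta_pos": [0,0,0],"turn": 0,"jaw": 0.7},
  {"delta_pos": [0,0,0],"turn": 0,"jaw": 0.7},
], force=25)

```text
clock: 7.15
tool_pos: [0.5229, 0.2729, 0.0204]
eef_rot: [0.727, -0.687, 0.0, -0.0]
contact_force: [-1.8, 0.2, 6.3]
opening: 0.399
```

Call:
send_rows([
  {"delta_pos": [0,0,-0.5],"turn": 0,"jaw": 0.7},
  {"delta_pos": [0,0,-1],"turn": 0,"jaw": 0.7},
  {"delta_pos": [0,0,-2],"turn": 0,"jaw": 0.7},
  {"delta_pos": [0,0,-3],"turn": 0,"jaw": 0.7},
  {"delta_pos": [0,0,-3],"turn": 0,"jaw": 0.7},
])

```text
clock: 7.57
tool_pos: [0.5237, 0.2734, 0.0518]
eef_rot: [0.727, -0.687, 0.0, -0.002]
contact_force: [-0.0, 0.3, 0.1]
opening: 0.301
```

```bash
python3 - <<'E'
from h import *
s=r.get_state(); print(s["clock"],s["opening"],s["contact_force"])
im=vision.snapshot("wrist"); cv2.imwrite("pics/g_wrist.png",im)
E
```

```text
7.5667 0.3008506563988578 [-0.04275476  0.34348216  0.08539046]
```

View pics/g_wrist.png

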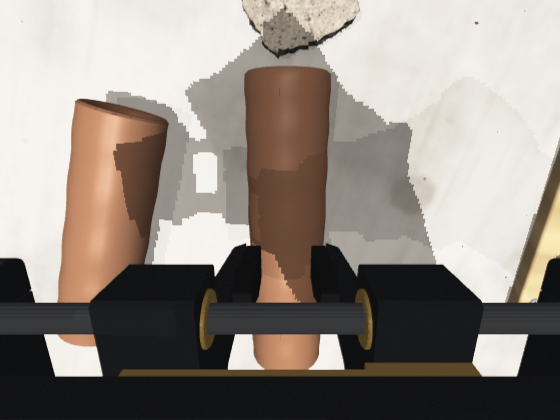

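```bash
python3 - <<'E'
from h import *
p,q=pose(); c=cam("side")
for z in (-.03,-.0,.011): print(z,proj(c,p+q.apply([0,0,z])))
im=vision.snapshot("side")
o=cv2.resize(im[220:370,200:350],None,fx=4,fy=4,interpolation=cv2.INTER_CUBIC)
for z,col in((-.022,(0,255,255)),(.011,(0,0,255))):
  for x in(-.015,.015):
    u=(proj(c,p+q.apply([x,0,z]))[0]-[200,220])*4; cv2.circle(o,tuple(int(a) for a in u),3,col,-1)
cv2.imwrite("pics/h_side.png",o)
im=vision.snapshot("scene"); cv2.imwrite("pics/h_scene.png",im)
w=cv2.imread("pics/b_wrist.png")
cv2.imwrite("pics/h_w.png",cv2.resize(w[230:380,150:430],None,fx=2.8,fy=2.8,interpolation=cv2.INTER_CUBIC)*1)
E
```

```text
-0.03 [[274.03457163 285.54552075]]
-0.0 [[274.3018028  294.54612565]]
0.011 [[274.39792368 297.7835704 ]]
```

View pics/h_side.png

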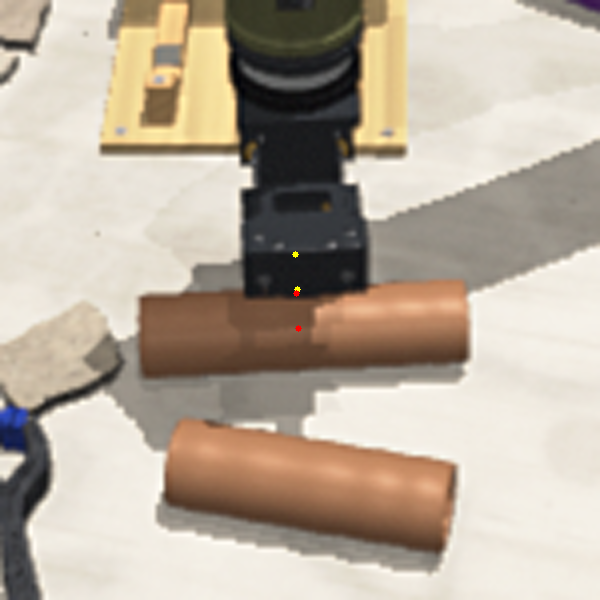

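View pics/h_w.png

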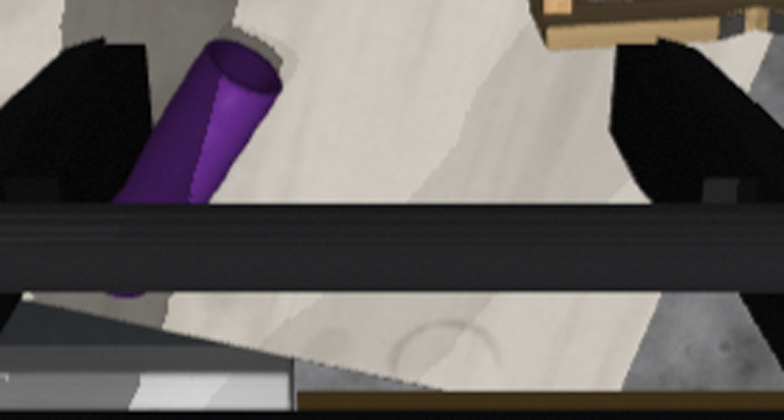

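```bash
python3 - <<'E'
from h import *
b=np.load("b.npz"); c=(b["K"],b["E"])
cr=lambda cx,cy:(55+(cx+.5)/4-.5,55+(cy+.5)/3.3333-.5)
uv=np.array([cr(60,47),cr(703,63),cr(713,543),cr(150,531)])
M=np.array([[.107,.112,.012],[.107,-.112,.012],[-.107,-.112,.012],[-.107,.112,.012]])
def f(x):
    cs,sn=np.cos(x[2]),np.sin(x[2]); P=np.c_[M[:,0]*cs-M[:,1]*sn+x[0],M[:,0]*sn+M[:,1]*cs+x[1],M[:,2]-x[3]]
    return (proj(c,P)-uv).ravel()
s=least_squares(f,[.55,0,0,0]); print(s.x,np.round(s.fun,1))
# current view: pipe width near known rows
c=cam("wrist"); p,q=pose(); print(p, -c[1][:3,:3].T@c[1][:3,3])
vision.snapshot("wrist")
m=nets.trace("wrist","long_pipe_center")[0]["region"]
for r_ in (90,120,150,180,200):
    xs=np.nonzero(m[r_])[0]; print(r_,xs.min(),xs.max()+1)
P=cyl([.5207,.2717,.0530],.2,.026)
o=cv2.imread("pics/g_wrist.png"); 
for dz,col in((0,(0,255,0)),(-.025,(255,0,0))):
  h=cv2.convexHull(proj(c,P+[0,0,dz]).astype(np.int32)); cv2.polylines(o,[h],True,col,1)
cv2.imwrite("pics/i.png",o)
E
```

```text
[ 0.55637955 -0.03077153 -0.03249907  0.00264378] [-0.  -0.5 -0.4  0.  -0.   0.5  0.6 -0. ]
[0.52249824 0.27275596 0.04978597] [0.5951258  0.27574556 0.21929974]
90 242 330
120 244 328
150 246 327
180 246 326
200 247 325
```

View pics/i.png

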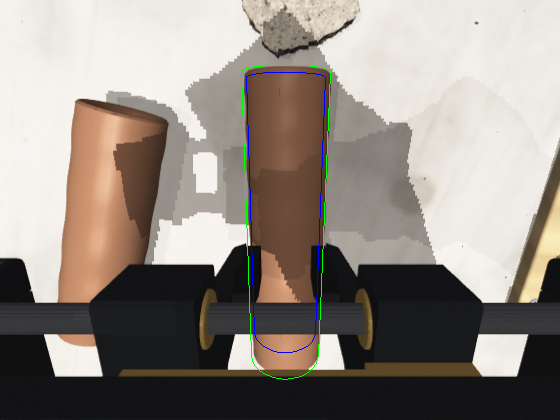

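View pics/h_scene.png

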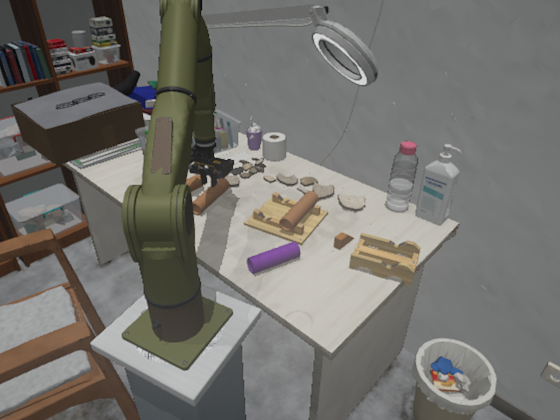

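```bash
python3 - <<'E'
from h import *
q=R.from_quat([8.33729744e-01, -5.52171953e-01, -8.03476652e-04, -4.51022835e-04]); p=np.array([ 0.24351731, -0.5748712 ,  0.21480678])
for n,(x0,y0,w) in {"scene":(390,190,140),"side":(310,20,100)}.items():
    im=cv2.imread(f"pics/a_{n}.png"); c=cam(n); S=560//w
    o=cv2.resize(im[y0:y0+w,x0:x0+w],None,fx=S,fy=S,interpolation=cv2.INTER_CUBIC); o=cv2.convertScaleAbs(o,alpha=1.8,beta=30)
    for x in (-.044,.044):
      for z,col in((-.053,(255,0,0)),(-.022,(0,255,255)),(0,(0,255,0)),(.011,(0,0,255))):
        u=(proj(c,p+q.apply([x,0,z]))[0]-[x0,y0]+.5)*S; cv2.circle(o,tuple(int(a) for a in u),3,col,-1)
    cv2.imwrite(f"pics/j_{n}.png",o)
E
```

```text
(no output)
```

View pics/j_scene.png

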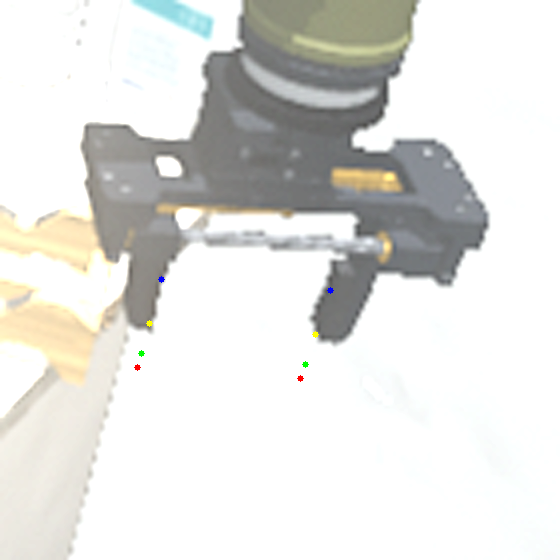

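View pics/j_side.png

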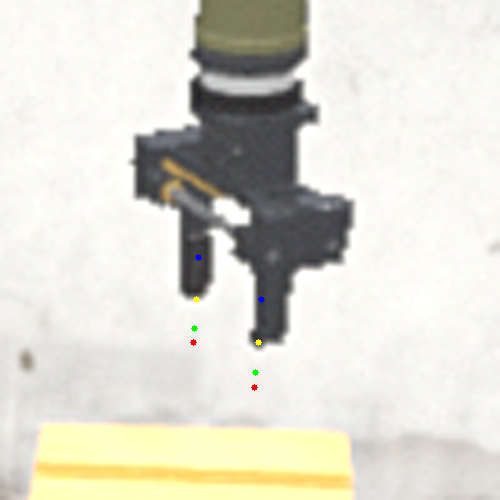

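Call:
send_rows([
  {"delta_pos": [0,0,0],"turn": 0,"jaw": 0},
  {"delta_pos": [0,0,0],"turn": 0,"jaw": 0},
  {"delta_pos": [0,0,0],"turn": 0,"jaw": 0},
  {"delta_pos": [0,0,0],"turn": 0,"jaw": 0},
  {"delta_pos": [0,0,0],"turn": 0,"jaw": 0},
  {"delta_pos": [0,0,0],"turn": 0,"jaw": 0},
  {"delta_pos": [0,0,0],"turn": 0,"jaw": 0},
  {"delta_pos": [0,0,0],"turn": 0,"jaw": 0},
])

```text
clock: 8.48
tool_pos: [0.5225, 0.2728, 0.0496]
eef_rot: [0.727, -0.687, 0.0, -0.0]
contact_force: [1.1, -0.3, 0.4]
opening: 0.88
```

```bash
python3 - <<'E'
from h import *
s=r.get_state(); print(s["clock"],s["opening"],s["contact_force"])
togo([0.521,0.2718,-.013],-87)
E
```

```text
8.4833 0.8804499513711536 [ 1.12621916 -0.28967361  0.4276521 ]
tcp [0.5225 0.2728 0.0496] psi -86.73 delta cm [0.09 0.16 6.26] turn 0.3
```

Call:
send_rows([
  {"delta_pos": [0.1,0.1,2],"turn": 0,"jaw": 0},
  {"delta_pos": [0.1,0.1,4],"turn": 0,"jaw": 0},
  {"delta_pos": [0.1,0.1,5.5],"turn": 0,"jaw": 0},
  {"delta_pos": [0.1,0.1,6.1],"turn": 0,"jaw": 0.3},
  {"delta_pos": [0.1,0.1,6.2],"turn": 0,"jaw": 0.5},
  {"delta_pos": [0.1,0.1,6.2],"turn": 0,"jaw": 0.5},
  {"delta_pos": [0.1,0.1,6.2],"turn": 0,"jaw": 0.5},
  {"delta_pos": [0.1,0.1,6.2],"turn": 0,"jaw": 0.5},
], force=25)

```text
clock: 9.15
tool_pos: [0.5223, 0.2721, -0.0114]
eef_rot: [0.727, -0.687, 0.0, -0.001]
contact_force: [-0.3, -1.0, 0.3]
opening: 0.645
```

Call:
send_rows([
  {"delta_pos": [0,0,0],"turn": 0,"jaw": 0.5},
  {"delta_pos": [0,0,0],"turn": 0,"jaw": 0.5},
  {"delta_pos": [0,0,0],"turn": 0,"jaw": 0.5},
])

```text
clock: 9.4
tool_pos: [0.5223, 0.2723, -0.0115]
eef_rot: [0.727, -0.687, 0.0, -0.001]
contact_force: [-0.6, -0.1, 6.2]
opening: 0.586
```

Call:
send_rows([
  {"delta_pos": [0,0,-0.3],"turn": 0,"jaw": 0.6},
  {"delta_pos": [0,0,-0.8],"turn": 0,"jaw": 0.6},
  {"delta_pos": [0,0,-2],"turn": 0,"jaw": 0.6},
  {"delta_pos": [0,0,-4],"turn": 0,"jaw": 0.6},
  {"delta_pos": [0,0,-7],"turn": 0,"jaw": 0.6},
  {"delta_pos": [0,0,-10],"turn": 0,"jaw": 0.6},
  {"delta_pos": [0,0,-10],"turn": 0,"jaw": 0.6},
], force=30)

```text
clock: 9.98
tool_pos: [0.5248, 0.2733, 0.0933]
eef_rot: [0.727, -0.687, 0.001, -0.005]
contact_force: [1.1, 0.3, -3.4]
opening: 0.584
```

```bash
python3 - <<'E'
from h import *
s=r.get_state(); print(s["clock"],s["opening"],s["contact_force"])
im=vision.snapshot("wrist"); cv2.imwrite("pics/k_wrist.png",im)
togo([0.558,0.0145,.090],-91.9)
E
```

```text
9.9833 0.5839632766122533 [ 1.11871354  0.32100242 -3.44765092]
tcp [0.5236 0.2727 0.0909] psi -86.75 delta cm [25.97 -1.97  0.03] turn 5.1
```

View pics/k_wrist.png

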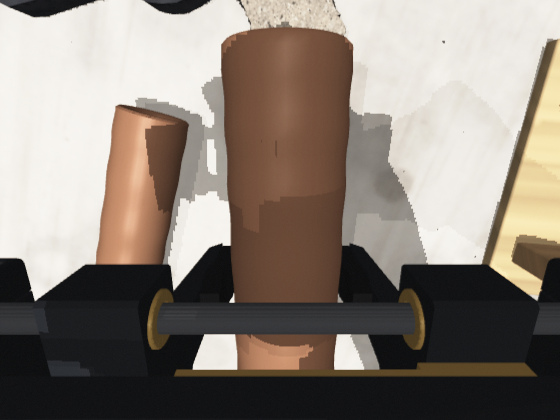

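Call:
send_rows([
  {"delta_pos": [3,-0.3,0],"turn": 1,"jaw": 0.6},
  {"delta_pos": [7,-0.6,0],"turn": 2,"jaw": 0.6},
  {"delta_pos": [11,-0.9,0],"turn": 3,"jaw": 0.6},
  {"delta_pos": [15,-1.2,0],"turn": 4,"jaw": 0.6},
  {"delta_pos": [19,-1.5,0],"turn": 5,"jaw": 0.6},
  {"delta_pos": [23,-1.8,0],"turn": 5.1,"jaw": 0.6},
  {"delta_pos": [26,-2,0],"turn": 5.1,"jaw": 0.6},
  {"delta_pos": [26,-2,0],"turn": 5.1,"jaw": 0.6},
])

```text
clock: 10.7
tool_pos: [0.5552, 0.0018, 0.0863]
eef_rot: [-0.691, 0.723, -0.002, -0.004]
contact_force: [-0.4, -1.6, -4.3]
opening: 0.584
```

Call:
send_rows([
  {"delta_pos": [0,0,0],"turn": 0,"jaw": 0.6},
  {"delta_pos": [0,0,0],"turn": 0,"jaw": 0.6},
  {"delta_pos": [0,0,0],"turn": 0,"jaw": 0.6},
])

```text
clock: 10.95
tool_pos: [0.5556, 0.0154, 0.087]
eef_rot: [-0.697, 0.717, 0.001, -0.0]
contact_force: [-0.1, 0.3, -4.4]
opening: 0.581
```

```bash
python3 - <<'E'
from h import *
s=r.get_state(); print(s["clock"],s["opening"],s["contact_force"])
im=vision.snapshot("wrist"); cv2.imwrite("pics/l_wrist.png",im)
im=vision.snapshot("side"); cv2.imwrite("pics/l_side.png",cv2.resize(im[170:290,200:350],None,fx=4,fy=4,interpolation=cv2.INTER_CUBIC))
togo([0.558,0.0145,.014],-91.9)
E
```

```text
10.95 0.5814046914897798 [-0.10492285  0.33240038 -4.42150895]
tcp [0.5559 0.0153 0.0873] psi -91.66 delta cm [ 0.08 -0.22  7.33] turn 0.2
```

View pics/l_wrist.png

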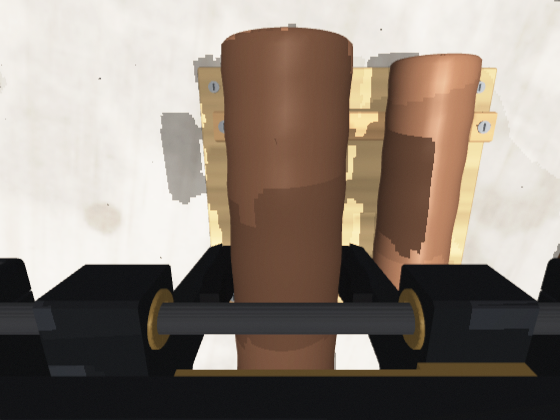

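View pics/l_side.png

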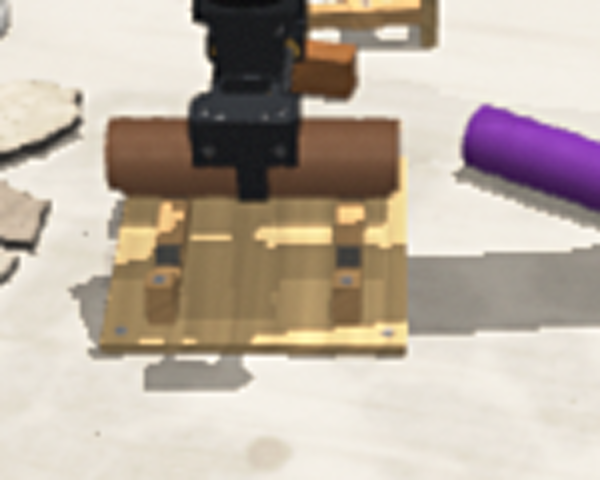

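```bash
python3 - <<'E'
from h import *
c=cam("wrist"); print(back(c,[[198,67.5],[495.5,68.5]],.012))
print("expect",[.6672,.077],[.5565+.107-.112*.033,-.0315-.112-.0035])
vision.snapshot("side"); d=nets.trace("side","long_pipe_center")
for e in d: print(e["score"],e["location"])
m=[e for e in d if .44<e["location"][0]<.58][:1]
im=cv2.imread("pics/l_side.png")
cs=cam("side")
p,q=pose()
P=cyl([p[0],p[1],np.radians(-1.9)],.2,p[2]+.0375)
h=cv2.convexHull((((proj(cs,P)-[200,170])+.5)*4).astype(np.int32)); cv2.polylines(im,[h],True,(0,255,0),1); cv2.imwrite("pics/l2.png",im)
E
```

```text
[[ 0.66616546  0.07625811  0.012     ]
 [ 0.65892592 -0.14488407  0.012     ]]
expect [0.6672, 0.077] [0.659804, -0.14700000000000002]
0.59 [0.5033, 0.4802]
0.22 [0.5698, 0.4688]
```

View pics/l2.png

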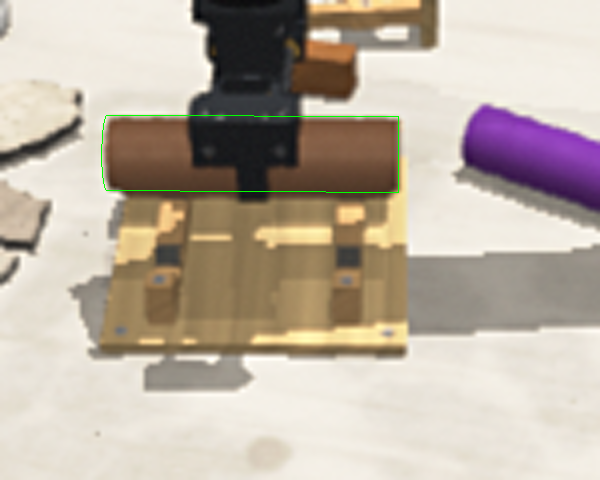

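Call:
send_rows([
  {"delta_pos": [0.1,-0.2,1.5],"turn": 0.2,"jaw": 0.6},
  {"delta_pos": [0.1,-0.2,3.5],"turn": 0.2,"jaw": 0.6},
  {"delta_pos": [0.1,-0.2,5],"turn": 0.2,"jaw": 0.6},
  {"delta_pos": [0.1,-0.2,6],"turn": 0.2,"jaw": 0.6},
  {"delta_pos": [0.1,-0.2,6.5],"turn": 0.2,"jaw": 0.6},
  {"delta_pos": [0.1,-0.2,6.8],"turn": 0.2,"jaw": 0.6},
  {"delta_pos": [0.1,-0.2,7],"turn": 0.2,"jaw": 0.6},
  {"delta_pos": [0.1,-0.2,7.1],"turn": 0.2,"jaw": 0.6},
])

```text
clock: 11.82
tool_pos: [0.5588, 0.0123, 0.017]
eef_rot: [-0.694, 0.719, -0.0, 0.0]
contact_force: [0.1, -0.3, -3.8]
opening: 0.58
```

Call:
send_rows([
  {"delta_pos": [0,0,0.1],"turn": 0,"jaw": 0.6},
  {"delta_pos": [0,0,0.2],"turn": 0,"jaw": 0.6},
  {"delta_pos": [0,0,0.2],"turn": 0,"jaw": 0.6},
])

```text
clock: 12.07
tool_pos: [0.5588, 0.0123, 0.0156]
eef_rot: [-0.694, 0.72, -0.0, 0.001]
contact_force: [-0.8, 0.6, 1.9]
opening: 0.583
```

Call:
send_rows([
  {"delta_pos": [-0.1,0.05,0],"turn": 0,"jaw": 0.6},
  {"delta_pos": [-0.2,0.05,0.1],"turn": 0,"jaw": 0.6},
  {"delta_pos": [-0.2,0.05,0.1],"turn": 0,"jaw": 0.6},
  {"delta_pos": [-0.2,0.05,0.1],"turn": 0,"jaw": 0.6},
])

```text
clock: 12.4
tool_pos: [0.5587, 0.0146, 0.0145]
eef_rot: [-0.694, 0.719, -0.001, 0.001]
contact_force: [-0.1, -0.1, 5.8]
opening: 0.582
```

Seated (tool z 14.5 mm as computed). Release.

Call:
send_rows([
  {"delta_pos": [0,0,0],"turn": 0,"jaw": 0.22},
  {"delta_pos": [0,0,0],"turn": 0,"jaw": 0.22},
  {"delta_pos": [0,0,0],"turn": 0,"jaw": 0.22},
  {"delta_pos": [0,0,-0.5],"turn": 0,"jaw": 0.22},
  {"delta_pos": [0,0,-3],"turn": 0,"jaw": 0.22},
  {"delta_pos": [0,0,-7],"turn": 0,"jaw": 0.22},
  {"delta_pos": [0,0,-11],"turn": 0,"jaw": 0.22},
  {"delta_pos": [0,0,-15],"turn": 0,"jaw": 0.22},
])

```text
clock: 13.07
tool_pos: [0.5572, 0.0141, 0.1653]
eef_rot: [-0.694, 0.72, 0.0, -0.0]
contact_force: [0.5, 0.0, -0.0]
opening: 0.783
```

```bash
python3 - <<'E'
from h import *
s=r.get_state(); print(s["clock"],s["opening"],s["contact_force"])
c=cam("wrist");im=vision.snapshot("wrist"); cv2.imwrite("pics/m_wrist.png",im)
for P,n in (([.5575,.0145],"new"),([.555,-.0775],"laid")):
    h=cv2.convexHull(proj(c,cyl([P[0],P[1],np.radians(-1.9)],.2,.0514)).astype(np.int32)); cv2.polylines(im,[h],True,(0,255,0),1)
cv2.imwrite("pics/m2.png",im)
vision.snapshot("side"); m=cam("side")
for e in nets.trace("side","long_pipe_center"):
    print(e["score"],e["location"])
    if e["region"].sum()>800: fitcyl(m,e["region"],[.557,.0145 if e["location"][0]>.53 else -.0775,-.03],.2,.0514)
togo([0.4808,-0.4002,.15],-90)
E
```

```text
13.0667 0.7828939259541077 [ 0.50434093  0.02123057 -0.03518887]
0.65 [0.546, 0.4637]
cyl [0.5571 0.0161] yaw -1.29 xor 0.1002
tcp [0.5603 0.0143 0.167 ] psi -92.06 delta cm [41.71  6.46  1.62] turn -2.1
```

View pics/m2.png

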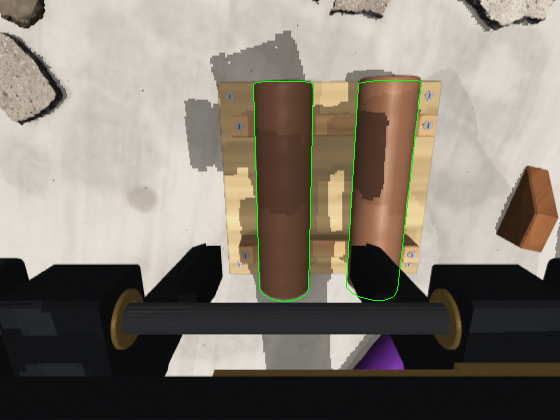

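```bash
python3 - <<'E'
from h import *
togo([0.48,-0.355,.20],3.2)
E
```

```text
tcp [0.5603 0.0143 0.167 ] psi -92.06 delta cm [37.19  6.67 -3.38] turn -95.3
```

Call:
send_rows([
  {"delta_pos": [1,0.3,-1],"turn": -7,"jaw": 0.22},
  {"delta_pos": [4,0.8,-2],"turn": -14,"jaw": 0.22},
  {"delta_pos": [7,1.3,-3],"turn": -21,"jaw": 0.22},
  {"delta_pos": [10,1.8,-3.4],"turn": -28,"jaw": 0.22},
  {"delta_pos": [13,2.3,-3.4],"turn": -35,"jaw": 0.22},
  {"delta_pos": [16,2.8,-3.4],"turn": -42,"jaw": 0.22},
  {"delta_pos": [19,3.3,-3.4],"turn": -49,"jaw": 0.22},
  {"delta_pos": [22,3.8,-3.4],"turn": -56,"jaw": 0.22},
])

```text
clock: 13.88
tool_pos: [0.5105, -0.2055, 0.1963]
eef_rot: [0.952, -0.306, -0.001, -0.0]
contact_force: [0.6, -0.3, 0.3]
opening: 0.781
```

```bash
python3 - <<'E'
from h import *
s=r.get_state(); print(s["clock"],np.round(s["q"],2))
togo([0.48,-0.355,.20],3.2)
E
```

```text
13.8833 [ 0.6   0.65 -0.5   1.8   0.42  0.8  -0.73]
tcp [ 0.5105 -0.2055  0.1963] psi -35.68 delta cm [ 6.24 13.92 -0.38] turn -38.9
```

Call:
send_rows([
  {"delta_pos": [1,2.5,0],"turn": -7,"jaw": 0.22},
  {"delta_pos": [2,5,0],"turn": -14,"jaw": 0.22},
  {"delta_pos": [3.5,8,0],"turn": -21,"jaw": 0.22},
  {"delta_pos": [5,11,0],"turn": -28,"jaw": 0.22},
  {"delta_pos": [6,13,0],"turn": -35,"jaw": 0.22},
  {"delta_pos": [6.2,13.9,0],"turn": -38.9,"jaw": 0.22},
  {"delta_pos": [6.2,13.9,0],"turn": -38.9,"jaw": 0.22},
  {"delta_pos": [6.2,13.9,0],"turn": -38.9,"jaw": 0.22},
])

```text
clock: 14.55
tool_pos: [0.4796, -0.3526, 0.1962]
eef_rot: [1.0, 0.024, -0.001, -0.001]
contact_force: [0.4, 0.6, 0.0]
opening: 0.78
```

```bash
python3 - <<'E'
from h import *
s=r.get_state(); print(s["clock"],np.round(s["q"],2))
c=cam("wrist");im=vision.snapshot("wrist"); cv2.imwrite("pics/n_wrist.png",im)
np.savez("n.npz",K=c[0],E=c[1])
togo([0.4808,-0.4002,.05],3.2)
x=[.4808,-.4002,np.radians(183.16)]; 
M=np.array([[-.015,-.092,.042],[.015,-.092,.042],[.015,.092,.042],[-.015,.092,.042]])
cs,sn=np.cos(x[2]),np.sin(x[2]);P=np.c_[M[:,0]*cs-M[:,1]*sn+x[0],M[:,0]*sn+M[:,1]*cs+x[1],M[:,2]]
cv2.polylines(im,[proj(c,P).astype(np.int32)],True,(0,255,0),1); cv2.imwrite("pics/n2.png",im)
E
```

```text
14.55 [ 0.94  0.75 -0.7   1.66  0.57  0.95  0.08]
tcp [ 0.4803 -0.3516  0.1968] psi 2.82 delta cm [-0.18  4.89 14.67] turn -0.4
```

View pics/n2.png

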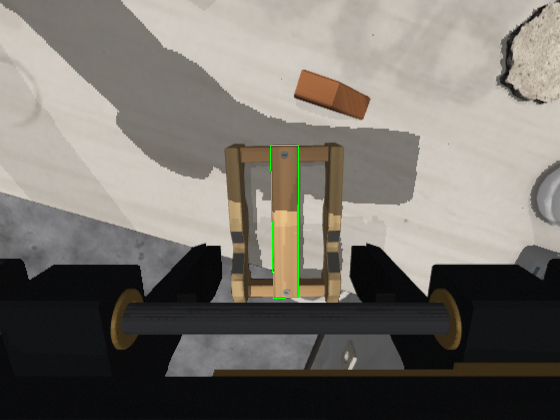

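Call:
send_rows([
  {"delta_pos": [-0.1,2,2],"turn": -0.4,"jaw": 0.48},
  {"delta_pos": [-0.2,4,4],"turn": -0.4,"jaw": 0.48},
  {"delta_pos": [-0.2,4.9,7],"turn": -0.4,"jaw": 0.48},
  {"delta_pos": [-0.2,4.9,10],"turn": -0.4,"jaw": 0.48},
  {"delta_pos": [-0.2,4.9,10],"turn": -0.4,"jaw": 0.48},
  {"delta_pos": [-0.2,4.9,10],"turn": -0.4,"jaw": 0.48},
])

```text
clock: 15.1
tool_pos: [0.4809, -0.3996, 0.0968]
eef_rot: [1.0, 0.03, -0.001, -0.001]
contact_force: [-0.3, -0.3, -0.3]
opening: 0.519
```

```bash
python3 - <<'E'
from h import *
s=r.get_state(); print(s["clock"],s["opening"])
togo([0.4808,-0.4005,-.009],3.2)
E
```

```text
15.1 0.5190467020594992
tcp [ 0.4809 -0.3996  0.0968] psi 3.39 delta cm [1.000e-02 1.200e-01 1.058e+01] turn 0.2
```

Call:
send_rows([
  {"delta_pos": [0,0.1,3],"turn": 0.2,"jaw": 0.48},
  {"delta_pos": [0,0.1,6],"turn": 0.2,"jaw": 0.48},
  {"delta_pos": [0,0.1,8.5],"turn": 0.2,"jaw": 0.48},
  {"delta_pos": [0,0.1,10],"turn": 0.2,"jaw": 0.48},
  {"delta_pos": [0,0.1,10.5],"turn": 0.2,"jaw": 0.48},
  {"delta_pos": [0,0.1,10.5],"turn": 0.2,"jaw": 0.75},
  {"delta_pos": [0,0.1,10.5],"turn": 0.2,"jaw": 0.75},
  {"delta_pos": [0,0.1,10.5],"turn": 0.2,"jaw": 0.75},
], force=40)

```text
clock: 15.77
tool_pos: [0.4822, -0.4036, -0.0054]
eef_rot: [1.0, 0.027, 0.001, 0.001]
contact_force: [-0.2, 0.6, 1.0]
opening: 0.332
```

Call:
send_rows([
  {"delta_pos": [0,0,0],"turn": 0,"jaw": 0.75},
  {"delta_pos": [0,0,0],"turn": 0,"jaw": 0.75},
  {"delta_pos": [0,0,0],"turn": 0,"jaw": 0.75},
])

```text
clock: 16.02
tool_pos: [0.4823, -0.4037, -0.0055]
eef_rot: [1.0, 0.027, 0.001, 0.001]
contact_force: [-0.8, 0.7, 6.1]
opening: 0.339
```

Call:
send_rows([
  {"delta_pos": [0,0,-0.5],"turn": 0,"jaw": 0.75},
  {"delta_pos": [0,0,-2],"turn": 0,"jaw": 0.75},
  {"delta_pos": [0,0,-5],"turn": 0,"jaw": 0.75},
  {"delta_pos": [0,0,-8],"turn": 0,"jaw": 0.75},
  {"delta_pos": [0,0,-11],"turn": 0,"jaw": 0.75},
  {"delta_pos": [0,0,-13],"turn": 0,"jaw": 0.75},
  {"delta_pos": [0,0,-13],"turn": 0,"jaw": 0.75},
])

```text
clock: 16.6
tool_pos: [0.4838, -0.4044, 0.1282]
eef_rot: [1.0, 0.026, 0.004, 0.002]
contact_force: [0.3, 1.0, -3.3]
opening: 0.333
```

```bash
python3 - <<'E'
from h import *
s=r.get_state(); print(s["clock"],s["opening"],s["contact_force"],s["moment"])
im=vision.snapshot("wrist"); cv2.imwrite("pics/o_wrist.png",im)
togo([0.5565,-0.0347,.13],-1.9)
E
```

```text
16.6 0.33341857481941123 [ 0.32586437  0.96952785 -3.33714084] [-0.04319122 -0.19590385 -0.00753652]
tcp [ 0.4822 -0.404   0.1254] psi 3.04 delta cm [  9.37 -36.48  -0.53] turn 4.9
```

View pics/o_wrist.png

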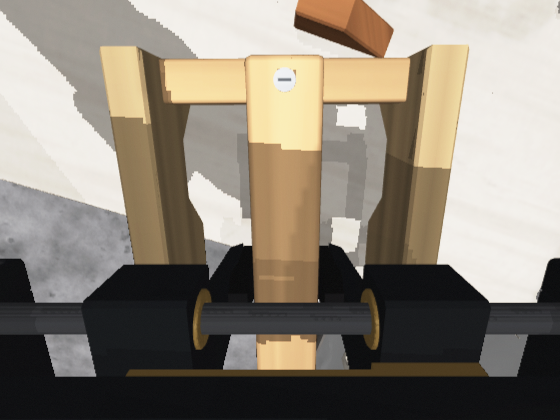

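Frame held level, plank centred between pads. Carry to above the cradle.

Call:
send_rows([
  {"delta_pos": [0.5,-2,-0.5],"turn": 0.5,"jaw": 0.75},
  {"delta_pos": [1.5,-5.8,-0.5],"turn": 1,"jaw": 0.75},
  {"delta_pos": [2.5,-9.6,-0.5],"turn": 2,"jaw": 0.75},
  {"delta_pos": [3.5,-13.4,-0.5],"turn": 3,"jaw": 0.75},
  {"delta_pos": [4.5,-17.2,-0.5],"turn": 4,"jaw": 0.75},
  {"delta_pos": [5.5,-21,-0.5],"turn": 4.9,"jaw": 0.75},
  {"delta_pos": [6.5,-24.8,-0.5],"turn": 4.9,"jaw": 0.75},
  {"delta_pos": [7.5,-28.6,-0.5],"turn": 4.9,"jaw": 0.75},
])

```text
clock: 17.32
tool_pos: [0.5391, -0.112, 0.126]
eef_rot: [1.0, -0.016, -0.002, 0.0]
contact_force: [1.3, 0.1, -3.7]
opening: 0.339
```

Call:
send_rows([
  {"delta_pos": [0.8,-3,0],"turn": 0,"jaw": 0.75},
  {"delta_pos": [1.4,-6,0],"turn": 0,"jaw": 0.75},
  {"delta_pos": [1.9,-7.9,0],"turn": 0,"jaw": 0.75},
  {"delta_pos": [1.9,-7.9,0],"turn": 0,"jaw": 0.75},
  {"delta_pos": [1.9,-7.9,0],"turn": 0,"jaw": 0.75},
  {"delta_pos": [1.9,-7.9,0],"turn": 0,"jaw": 0.75},
])

```text
clock: 17.82
tool_pos: [0.5606, -0.0366, 0.1263]
eef_rot: [1.0, -0.016, -0.002, 0.001]
contact_force: [0.3, -0.8, -3.0]
opening: 0.336
```

```bash
python3 - <<'E'
from h import *
s=r.get_state(); print(s["clock"],s["opening"],s["contact_force"],np.round(s["q"],2))
im=vision.snapshot("wrist"); cv2.imwrite("pics/p_wrist.png",im)
im=vision.snapshot("side"); cv2.imwrite("pics/p_side.png",cv2.resize(im[150:270,200:350],None,fx=4,fy=4,interpolation=cv2.INTER_CUBIC))
togo([0.5565,-0.0347,.0519],-1.9)
E
```

```text
17.8167 0.33623051303838086 [ 0.33973069 -0.79171905 -2.95294846] [ 0.31  0.78 -0.56  1.83  0.61  0.72 -0.63]
tcp [ 0.561  -0.0373  0.1267] psi -1.97 delta cm [-0.45 -0.26  7.48] turn -0.1
```

View pics/p_wrist.png

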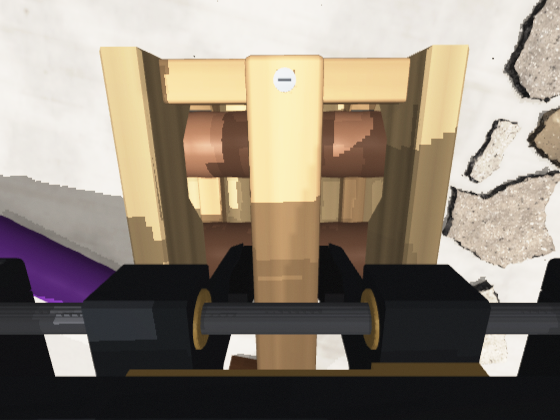

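View pics/p_side.png

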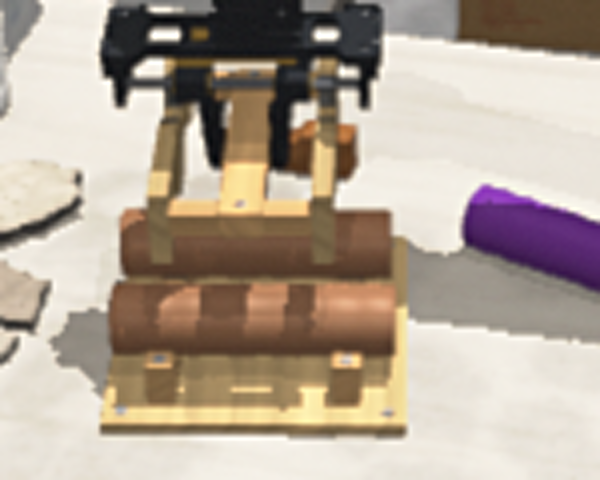

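Call:
send_rows([
  {"delta_pos": [-0.4,-0.3,1],"turn": 0,"jaw": 0.75},
  {"delta_pos": [-0.4,-0.3,2],"turn": 0,"jaw": 0.75},
  {"delta_pos": [-0.4,-0.3,2.5],"turn": 0,"jaw": 0.75},
  {"delta_pos": [-0.4,-0.3,2.5],"turn": 0,"jaw": 0.75},
  {"delta_pos": [-0.4,-0.3,2.5],"turn": 0,"jaw": 0.75},
])

```text
clock: 18.33
tool_pos: [0.558, -0.0327, 0.1022]
eef_rot: [1.0, -0.016, -0.0, 0.0]
contact_force: [-0.7, -0.4, -3.7]
opening: 0.336
```

```bash
python3 - <<'E'
from h import *
togo([0.5567,-0.0347,.0519],-1.9)
E
```

```text
tcp [ 0.558  -0.0327  0.1022] psi -1.88 delta cm [-0.12  0.2   5.03] turn 0.0
```

Call:
send_rows([
  {"delta_pos": [-0.1,0.2,1],"turn": 0,"jaw": 0.75},
  {"delta_pos": [-0.1,0.2,2],"turn": 0,"jaw": 0.75},
  {"delta_pos": [-0.1,0.2,3],"turn": 0,"jaw": 0.75},
  {"delta_pos": [-0.1,0.2,3.7],"turn": 0,"jaw": 0.75},
  {"delta_pos": [-0.1,0.2,4.2],"turn": 0,"jaw": 0.75},
  {"delta_pos": [-0.1,0.2,4.5],"turn": 0,"jaw": 0.75},
  {"delta_pos": [-0.1,0.2,4.7],"turn": 0,"jaw": 0.75},
  {"delta_pos": [-0.1,0.2,4.8],"turn": 0,"jaw": 0.75},
])

```text
clock: 19.0
tool_pos: [0.5572, -0.0339, 0.0544]
eef_rot: [1.0, -0.016, -0.0, -0.0]
contact_force: [0.0, -0.7, -3.4]
opening: 0.336
```

Call:
send_rows([
  {"delta_pos": [0,0,0.1],"turn": 0,"jaw": 0.75},
  {"delta_pos": [0,0,0.2],"turn": 0,"jaw": 0.75},
  {"delta_pos": [0,0,0.2],"turn": 0,"jaw": 0.75},
])

```text
clock: 19.25
tool_pos: [0.5572, -0.0341, 0.0527]
eef_rot: [1.0, -0.016, 0.0, 0.0]
contact_force: [0.8, -0.0, -2.8]
opening: 0.337
```

Call:
send_rows([
  {"delta_pos": [0,0,0.1],"turn": 0,"jaw": 0.75},
  {"delta_pos": [0,0,0.2],"turn": 0,"jaw": 0.75},
  {"delta_pos": [0,0,0.2],"turn": 0,"jaw": 0.75},
])

```text
clock: 19.5
tool_pos: [0.5574, -0.0341, 0.0518]
eef_rot: [1.0, -0.016, 0.001, 0.0]
contact_force: [-2.4, -0.0, 6.0]
opening: 0.336
```

Call:
send_rows([
  {"delta_pos": [0,0,0],"turn": 0,"jaw": 0.48},
  {"delta_pos": [0,0,0],"turn": 0,"jaw": 0.48},
  {"delta_pos": [0,0,0],"turn": 0,"jaw": 0.48},
  {"delta_pos": [0,0,-1],"turn": 0,"jaw": 0.48},
  {"delta_pos": [0,0,-3],"turn": 0,"jaw": 0.48},
  {"delta_pos": [0,0,-7],"turn": 0,"jaw": 0.48},
  {"delta_pos": [0,0,-11],"turn": 0,"jaw": 0.3},
  {"delta_pos": [0,0,-15],"turn": 0,"jaw": 0.1},
])

```text
clock: 20.17
tool_pos: [0.5565, -0.0338, 0.2027]
eef_rot: [1.0, -0.016, -0.0, -0.0]
contact_force: [0.4, -0.1, -1.1]
opening: 0.646
```

```bash
python3 - <<'E'
from h import *
s=r.get_state(); print(s["clock"],s["opening"],s["contact_force"])
c=cam("wrist");im=vision.snapshot("wrist"); np.savez("q.npz",K=c[0],E=c[1]); cv2.imwrite("pics/q_wrist.png",im)
x=[.5567,-.0315,np.radians(178.1)]
M=np.array([[-.015,-.092,.0994],[.015,-.092,.0994],[.015,.092,.0994],[-.015,.092,.0994]])
cs,sn=np.cos(x[2]),np.sin(x[2]);P=np.c_[M[:,0]*cs-M[:,1]*sn+x[0],M[:,0]*sn+M[:,1]*cs+x[1],M[:,2]]
cv2.polylines(im,[proj(c,P).astype(np.int32)],True,(0,255,0),1); cv2.imwrite("pics/q2.png",im)
im=vision.snapshot("side"); cv2.imwrite("pics/q_side.png",cv2.resize(im[170:290,200:350],None,fx=4,fy=4,interpolation=cv2.INTER_CUBIC))
togo([0.517,0.394,.12],-103)
E
```

```text
20.1667 0.6457032875737443 [ 0.35914169 -0.06468213 -1.06025569]
tcp [ 0.5614 -0.0327  0.2074] psi -1.85 delta cm [ -5.92 -42.49   8.74] turn 101.2
```

View pics/q2.png

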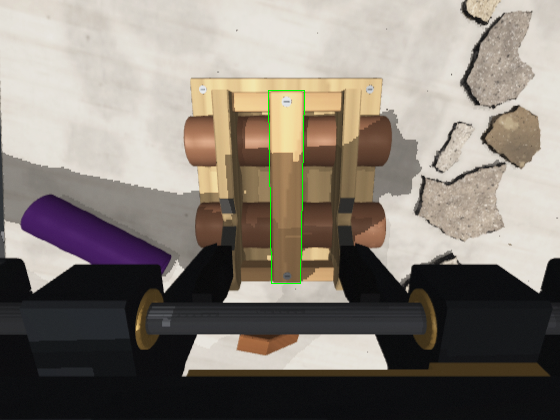

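View pics/q_side.png

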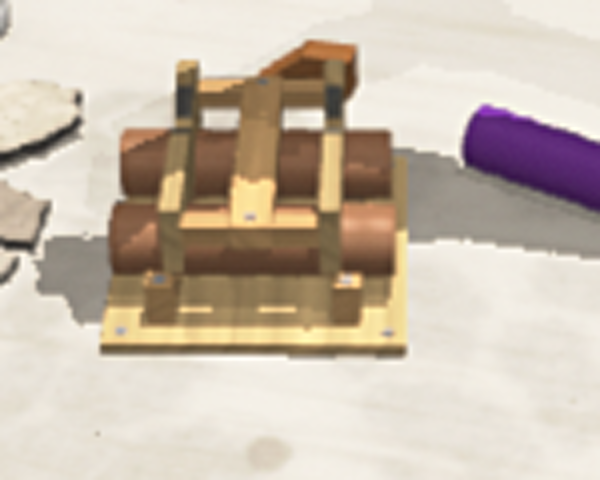

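Call:
send_rows([
  {"delta_pos": [-0.5,-3.8,0],"turn": -7,"jaw": 0},
  {"delta_pos": [-1,-7.7,0],"turn": -14,"jaw": 0},
  {"delta_pos": [-1.6,-11.6,0],"turn": -21,"jaw": 0},
  {"delta_pos": [-2.1,-15.5,0.5],"turn": -28,"jaw": 0},
  {"delta_pos": [-2.7,-19.4,1],"turn": -35,"jaw": 0},
  {"delta_pos": [-3.2,-23.3,1.5],"turn": -42,"jaw": 0},
  {"delta_pos": [-3.8,-27.2,2],"turn": -49,"jaw": 0},
  {"delta_pos": [-4.3,-31.1,2.5],"turn": -56,"jaw": 0},
])

```text
clock: 20.93
tool_pos: [0.5234, 0.2796, 0.1754]
eef_rot: [0.889, 0.458, -0.0, 0.0]
contact_force: [-0.1, -0.6, -0.3]
opening: 1.002
```

```bash
python3 - <<'E'
from h import *
s=r.get_state(); print(s["clock"],np.round(s["q"],2))
togo([0.5165,0.3943,.13],77)
E
```

```text
20.9333 [-0.12  0.82 -0.84  1.69  0.71  0.97 -0.27]
tcp [0.5234 0.2796 0.1754] psi 54.52 delta cm [ 8.94 -7.22  4.53] turn -22.5
```

Call:
send_rows([
  {"delta_pos": [2.7,-2.2,1],"turn": -7,"jaw": 0},
  {"delta_pos": [5.4,-4.4,2],"turn": -14,"jaw": 0},
  {"delta_pos": [8,-6.4,3],"turn": -21,"jaw": 0},
  {"delta_pos": [8.9,-7.2,4],"turn": -22.5,"jaw": 0},
  {"delta_pos": [8.9,-7.2,4.5],"turn": -22.5,"jaw": 0},
  {"delta_pos": [8.9,-7.2,4.5],"turn": -22.5,"jaw": 0},
])

```text
clock: 21.43
tool_pos: [0.5172, 0.3908, 0.1288]
eef_rot: [0.785, 0.62, -0.002, 0.001]
contact_force: [-0.4, -0.7, -0.2]
opening: 0.997
```

```bash
python3 - <<'E'
from h import *
s=r.get_state(); print(s["clock"],np.round(s["q"],2))
c=cam("wrist");im=vision.snapshot("wrist")
h=cv2.convexHull(proj(c,cyl([.5165,.3943,np.radians(-13)],.16,.026)).astype(np.int32)); cv2.polylines(im,[h],True,(0,255,0),1)
cv2.imwrite("pics/r_wrist.png",im)
for e in nets.trace("wrist","short_pipe_center")[:2]: print(e["score"],e["location"])
togo([0.5165,0.3943,-.0115],77)
E
```

```text
21.4333 [-0.29  0.96 -0.88  1.54  0.82  1.04 -0.05]
0.69 [0.4724, 0.5207]
tcp [0.5188 0.3898 0.1303] psi 76.46 delta cm [ 0.42 -0.35 14.18] turn -0.5
```

View pics/r_wrist.png

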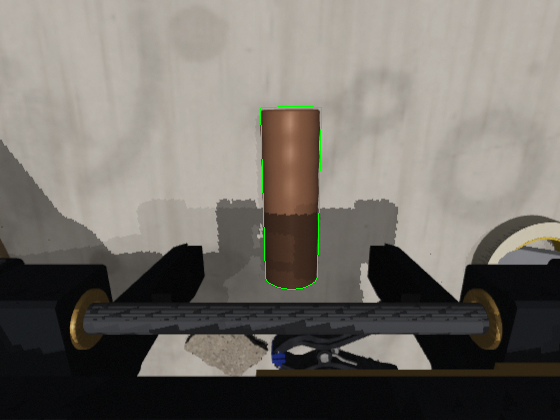

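Call:
send_rows([
  {"delta_pos": [0.3,-0.2,3.5],"turn": -0.5,"jaw": 0},
  {"delta_pos": [0.4,-0.3,7],"turn": -0.5,"jaw": 0},
  {"delta_pos": [0.4,-0.3,10.5],"turn": -0.5,"jaw": 0},
  {"delta_pos": [0.4,-0.3,13],"turn": -0.5,"jaw": 0},
  {"delta_pos": [0.4,-0.3,14.2],"turn": -0.5,"jaw": 0},
  {"delta_pos": [0.4,-0.3,14.2],"turn": -0.5,"jaw": 0.5},
  {"delta_pos": [0.4,-0.3,14.2],"turn": -0.5,"jaw": 0.5},
  {"delta_pos": [0.4,-0.3,14.2],"turn": -0.5,"jaw": 0.5},
], force=30)

```text
clock: 22.2
tool_pos: [0.5171, 0.3978, -0.0091]
eef_rot: [0.782, 0.623, 0.002, -0.0]
contact_force: [0.7, 1.3, -0.1]
opening: 0.796
```

Call:
send_rows([
  {"delta_pos": [0,0,0],"turn": 0,"jaw": 0.5},
  {"delta_pos": [0,0,0],"turn": 0,"jaw": 0.6},
  {"delta_pos": [0,0,0],"turn": 0,"jaw": 0.6},
  {"delta_pos": [0,0,0],"turn": 0,"jaw": 0.6},
  {"delta_pos": [0,0,0],"turn": 0,"jaw": 0.6},
])

```text
clock: 22.62
tool_pos: [0.5165, 0.3973, -0.0101]
eef_rot: [0.782, 0.624, 0.001, 0.0]
contact_force: [-0.9, -1.3, 6.3]
opening: 0.581
```

Call:
send_rows([
  {"delta_pos": [0,0,-0.3],"turn": 0,"jaw": 0.6},
  {"delta_pos": [0,0,-1],"turn": 0,"jaw": 0.6},
  {"delta_pos": [0,0,-3],"turn": 0,"jaw": 0.6},
  {"delta_pos": [0,0,-6],"turn": 0,"jaw": 0.6},
  {"delta_pos": [0,0,-10],"turn": 0,"jaw": 0.6},
  {"delta_pos": [0,0,-14],"turn": 0,"jaw": 0.6},
  {"delta_pos": [0,0,-17],"turn": 0,"jaw": 0.6},
  {"delta_pos": [0,0,-17.5],"turn": 0,"jaw": 0.6},
])

```text
clock: 23.28
tool_pos: [0.5169, 0.4004, 0.17]
eef_rot: [0.782, 0.624, 0.005, -0.001]
contact_force: [0.1, 1.2, -2.6]
opening: 0.583
```

```bash
python3 - <<'E'
from h import *
s=r.get_state(); print(s["clock"],np.round(s["q"],2),s["opening"],s["contact_force"])
togo([0.5561,-.0495,.165],88.1)
E
```

```text
23.2833 [-0.29  0.92 -0.91  1.51  0.78  1.1  -0.02] 0.5826916795194236 [ 0.08995427  1.17606246 -2.61116389]
tcp [0.5169 0.4004 0.17  ] psi 77.17 delta cm [-43.    13.8    0.17] turn -10.9
```

Call:
send_rows([
  {"delta_pos": [-2,0.6,0],"turn": -1,"jaw": 0.6},
  {"delta_pos": [-5.7,1.8,0],"turn": -2,"jaw": 0.6},
  {"delta_pos": [-9.4,3,0],"turn": -4,"jaw": 0.6},
  {"delta_pos": [-13.1,4.2,0],"turn": -6,"jaw": 0.6},
  {"delta_pos": [-16.8,5.4,0],"turn": -8,"jaw": 0.6},
  {"delta_pos": [-20.5,6.6,0],"turn": -10,"jaw": 0.6},
  {"delta_pos": [-24.2,7.8,0],"turn": -10.9,"jaw": 0.6},
  {"delta_pos": [-27.9,9,0],"turn": -10.9,"jaw": 0.6},
])

```text
clock: 23.95
tool_pos: [0.5406, 0.1025, 0.1624]
eef_rot: [0.719, 0.695, -0.001, -0.0]
contact_force: [1.0, -1.3, -2.4]
opening: 0.582
```

```bash
python3 - <<'E'
from h import *
s=r.get_state(); print(s["clock"],np.round(s["q"],2),s["opening"],s["contact_force"])
togo([0.5561,-.0495,.165],88.1)
E
```

```text
23.95 [ 0.28  0.84 -0.99  1.82  0.85  0.98  0.44] 0.5822231107325478 [ 1.00247672 -1.34242905 -2.43051749]
tcp [0.5406 0.1025 0.1624] psi 88.13 delta cm [-15.15   2.04  -0.25] turn 0.0
```

Call:
send_rows([
  {"delta_pos": [-3.7,0.5,0],"turn": 0,"jaw": 0.6},
  {"delta_pos": [-7.4,1,0],"turn": 0,"jaw": 0.6},
  {"delta_pos": [-11,1.5,0],"turn": 0,"jaw": 0.6},
  {"delta_pos": [-14,2,0],"turn": 0,"jaw": 0.6},
  {"delta_pos": [-15.2,2,0],"turn": 0,"jaw": 0.6},
  {"delta_pos": [-15.2,2,0],"turn": 0,"jaw": 0.6},
  {"delta_pos": [-15.2,2,0],"turn": 0,"jaw": 0.6},
])

```text
clock: 24.53
tool_pos: [0.5557, -0.0474, 0.1629]
eef_rot: [0.719, 0.695, -0.0, -0.001]
contact_force: [-0.4, 1.1, -3.0]
opening: 0.58
```

```bash
python3 - <<'E'
from h import *
s=r.get_state(); print(s["clock"],np.round(s["q"],2),s["opening"],s["contact_force"])
c=cam("side"); p,q=pose(); im=vision.snapshot("side"); o=cv2.resize(im[130:250,200:350],None,fx=4,fy=4,interpolation=cv2.INTER_CUBIC)
h=cv2.convexHull((((proj(c,cyl([p[0],p[1],np.radians(-1.9)],.16,p[2]+.0361))-[200,130])+.5)*4).astype(np.int32)); cv2.polylines(o,[h],True,(0,255,0),1)
cv2.imwrite("pics/s_side.png",o)
vision.snapshot("wrist");togo([0.5561,-.0495,.0953],88.1)
E
```

```text
24.5333 [ 0.55  0.86 -1.01  1.8   0.86  1.    0.72] 0.5804317164891191 [-0.43400797  1.07631565 -3.00700189]
tcp [ 0.5561 -0.0452  0.1636] psi 88.25 delta cm [-0.45  0.01  6.83] turn 0.1
```

View pics/s_side.png

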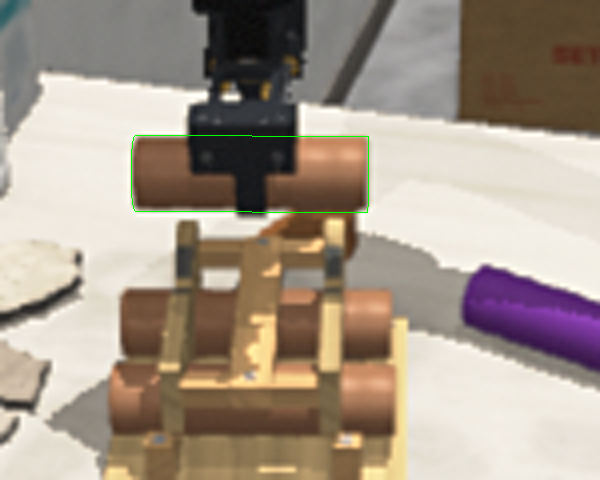

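Pipe held centred. Lower onto the frame's V.

Call:
send_rows([
  {"delta_pos": [-0.2,0,1.2],"turn": 0,"jaw": 0.6},
  {"delta_pos": [-0.4,0,2.5],"turn": 0,"jaw": 0.6},
  {"delta_pos": [-0.4,0,3.8],"turn": 0,"jaw": 0.6},
  {"delta_pos": [-0.4,0,5],"turn": 0,"jaw": 0.6},
  {"delta_pos": [-0.4,0,5.8],"turn": 0,"jaw": 0.6},
  {"delta_pos": [-0.4,0,6.2],"turn": 0,"jaw": 0.6},
  {"delta_pos": [-0.4,0,6.4],"turn": 0,"jaw": 0.6},
  {"delta_pos": [-0.4,0,6.5],"turn": 0,"jaw": 0.6},
])

```text
clock: 25.3
tool_pos: [0.5564, -0.0511, 0.0984]
eef_rot: [0.719, 0.695, 0.0, -0.0]
contact_force: [-0.3, 0.0, -2.5]
opening: 0.584
```

```bash
python3 - <<'E'
from h import *
print(r.get_state()["contact_force"]);togo([0.5561,-.0495,.0953],88.1)
E
```

```text
[-0.29151172  0.04733866 -2.48446517]
tcp [ 0.5564 -0.0511  0.0984] psi 88.09 delta cm [ 0.16 -0.03  0.31] turn -0.0
```

Call:
send_rows([
  {"delta_pos": [0.1,0,0.1],"turn": 0,"jaw": 0.6},
  {"delta_pos": [0.15,0,0.2],"turn": 0,"jaw": 0.6},
  {"delta_pos": [0.15,0,0.3],"turn": 0,"jaw": 0.6},
  {"delta_pos": [0.15,0,0.3],"turn": 0,"jaw": 0.6},
])

```text
clock: 25.63
tool_pos: [0.557, -0.0493, 0.0963]
eef_rot: [0.719, 0.695, 0.001, 0.0]
contact_force: [0.2, 1.0, -1.3]
opening: 0.583
```

Call:
send_rows([
  {"delta_pos": [0,0,0.1],"turn": 0,"jaw": 0.6},
  {"delta_pos": [0,0,0.15],"turn": 0,"jaw": 0.6},
  {"delta_pos": [0,0,0.15],"turn": 0,"jaw": 0.6},
])

```text
clock: 25.88
tool_pos: [0.5573, -0.0485, 0.0953]
eef_rot: [0.719, 0.695, 0.002, 0.0]
contact_force: [-1.0, 3.1, 4.6]
opening: 0.58
```

Call:
send_rows([
  {"delta_pos": [0,0,0],"turn": 0,"jaw": 0.35},
  {"delta_pos": [0,0,0],"turn": 0,"jaw": 0.3},
  {"delta_pos": [0,0,0],"turn": 0,"jaw": 0.2},
  {"delta_pos": [0,0,0],"turn": 0,"jaw": 0.2},
  {"delta_pos": [0,0,-1],"turn": 0,"jaw": 0.2},
  {"delta_pos": [0,0,-4],"turn": 0,"jaw": 0.2},
  {"delta_pos": [0,0,-8],"turn": 0,"jaw": 0.2},
  {"delta_pos": [0,0,-12],"turn": 0,"jaw": 0.2},
])

```text
clock: 26.55
tool_pos: [0.5554, -0.0501, 0.2155]
eef_rot: [0.719, 0.695, -0.001, -0.001]
contact_force: [2.4, -0.1, 0.2]
opening: 0.802
```

```bash
python3 - <<'E'
from h import *
s=r.get_state(); print(s["clock"],s["opening"],s["contact_force"])
c=cam("wrist");im=vision.snapshot("wrist")
h=cv2.convexHull(proj(c,cyl([.5563,-.0493,np.radians(-1.9)],.16,.1314)).astype(np.int32)); cv2.polylines(im,[h],True,(0,255,0),1)
cv2.imwrite("pics/t_wrist.png",im)
c=cam("side"); im=vision.snapshot("side"); o=cv2.resize(im[130:250,200:350],None,fx=4,fy=4,interpolation=cv2.INTER_CUBIC)
h=cv2.convexHull((((proj(c,cyl([.5563,-.0493,np.radians(-1.9)],.16,.1314))-[200,130])+.5)*4).astype(np.int32)); cv2.polylines(o,[h],True,(0,255,0),1)
cv2.imwrite("pics/t_side.png",o)
E
```

```text
26.55 0.8023862105299856 [ 2.39207123 -0.10629391  0.18460164]
```

View pics/t_wrist.png

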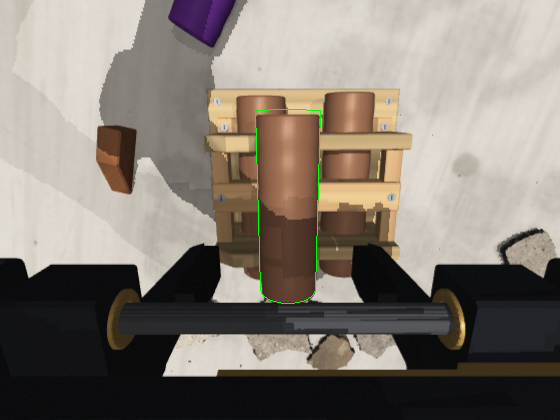

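View pics/t_side.png

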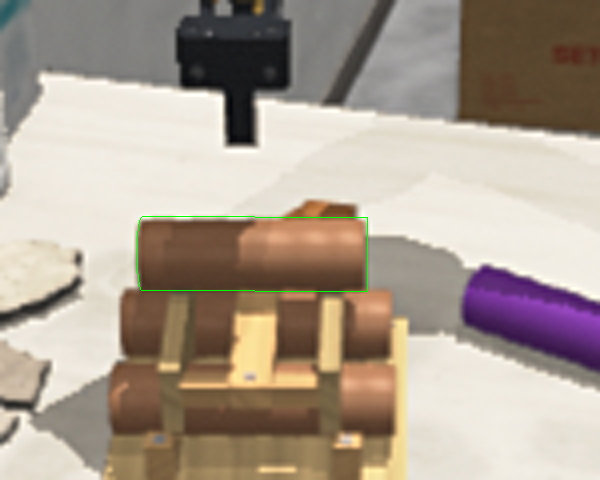

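```bash
python3 - <<'E'
import cv2
a=cv2.imread("pics/n_wrist.png")[55:130,280:380]; b=cv2.imread("pics/b_wrist.png")[130:210,280:340]
cv2.imwrite("pics/w1.png",cv2.resize(a,None,fx=7,fy=7,interpolation=cv2.INTER_CUBIC))
cv2.imwrite("pics/w2.png",cv2.resize(b,None,fx=7,fy=7,interpolation=cv2.INTER_CUBIC))
E
```

```text
(no output)
```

View pics/w1.png

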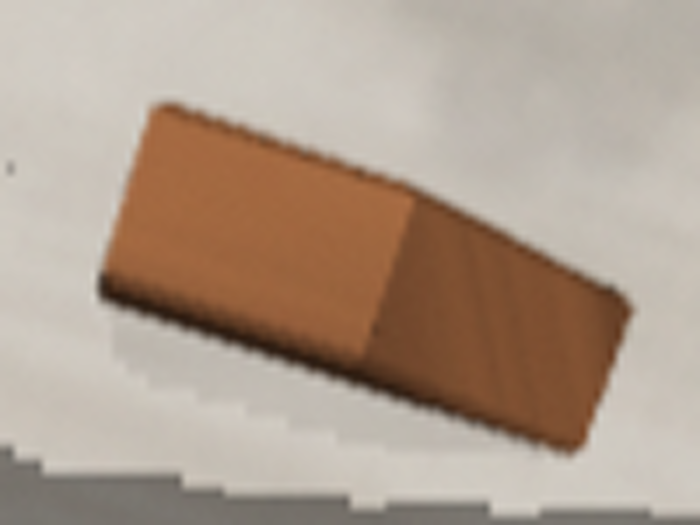

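View pics/w2.png

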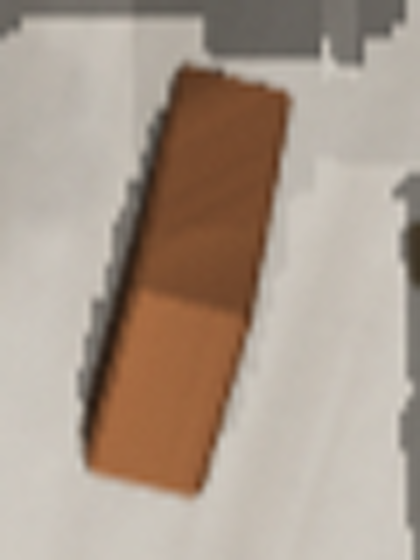

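```bash
python3 - <<'E'
from h import *
M=[[-.084,.013,.04],[-.084,-.013,.04],[-.044,.013,.04],[-.044,-.013,.04],[0,.013,.003],[0,-.013,.003]]
def ld(n): b=np.load(n); return b["K"],b["E"]
f=lambda p,o:[(o[0]+(x+.5)/7-.5,o[1]+(y+.5)/7-.5) for x,y in p]
fit2d(ld("n.npz"),f([(160,102),(105,275),(413,188),(366,360),(632,303),(575,452)],(280,55)),M,[.56,-.26,-.2])
fit2d(ld("b.npz"),f([(90,466),(196,494),(138,288),(246,315),(183,65),(288,92)],(280,130)),M,[.56,-.26,-.2])
E
```

```text
x,y [ 0.5671 -0.2661] yaw deg -14.62 res px
 [[-0.7, -1.2], [-0.8, 0.8], [1.1, -0.6], [-0.9, 1.0], [0.8, -0.6], [0.6, 0.9]]
x,y [ 0.5672 -0.266 ] yaw deg -14.53 res px
 [[-1.2, 0.4], [0.8, 0.7], [-0.9, -0.4], [1.1, 0.2], [-0.7, -0.7], [0.9, -0.2]]
```

```bash
python3 - <<'E'
from h import *
togo([.5052,-.2499,.10],75.4)
E
```

```text
tcp [ 0.56   -0.048   0.2209] psi 88.06 delta cm [-20.39  -4.94  11.98] turn 12.7
```

Call:
send_rows([
  {"delta_pos": [-3.7,-1,0],"turn": 3,"jaw": 0.3},
  {"delta_pos": [-7.4,-2,0],"turn": 6,"jaw": 0.3},
  {"delta_pos": [-11,-3,0],"turn": 9,"jaw": 0.3},
  {"delta_pos": [-14.5,-4,2],"turn": 12,"jaw": 0.3},
  {"delta_pos": [-17.5,-4.9,5],"turn": 12.7,"jaw": 0.3},
  {"delta_pos": [-20,-4.9,8],"turn": 12.7,"jaw": 0.3},
  {"delta_pos": [-20.4,-4.9,11],"turn": 12.7,"jaw": 0.3},
  {"delta_pos": [-20.4,-4.9,12],"turn": 12.7,"jaw": 0.3},
])

```text
clock: 27.32
tool_pos: [0.4967, -0.2551, 0.0899]
eef_rot: [0.793, 0.609, -0.003, -0.002]
contact_force: [-0.6, 0.3, 0.4]
opening: 0.699
```

Call:
send_rows([
  {"delta_pos": [0,0,0],"turn": 0,"jaw": 0.3},
  {"delta_pos": [0,0,0],"turn": 0,"jaw": 0.3},
  {"delta_pos": [0,0,0],"turn": 0,"jaw": 0.3},
])

```text
clock: 27.57
tool_pos: [0.5023, -0.2506, 0.0961]
eef_rot: [0.791, 0.612, 0.001, 0.001]
contact_force: [-0.0, 0.7, 0.9]
opening: 0.698
```

```bash
python3 - <<'E'
from h import *
s=r.get_state(); print(s["clock"],np.round(s["q"],2))
c=cam("wrist");im=vision.snapshot("wrist")
M=np.array([[-.084,.013,.04],[-.084,-.013,.04],[-.044,-.013,.04],[0,-.013,.003],[0,.013,.003],[-.044,.013,.04]])
Rz=R.from_euler("z",-14.6,degrees=True); P=Rz.apply(M)+[.5671,-.266,0]
cv2.polylines(im,[proj(c,P).astype(np.int32)],True,(0,255,0),1); cv2.imwrite("pics/u_wrist.png",im)
togo([.5052,-.2499,-.016],75.4)
E
```

```text
27.5667 [ 0.88  0.93 -0.91  1.84  0.97  0.88  0.8 ]
tcp [ 0.5023 -0.251   0.0962] psi 75.50 delta cm [ 0.17  0.21 11.22] turn 0.1
```

View pics/u_wrist.png

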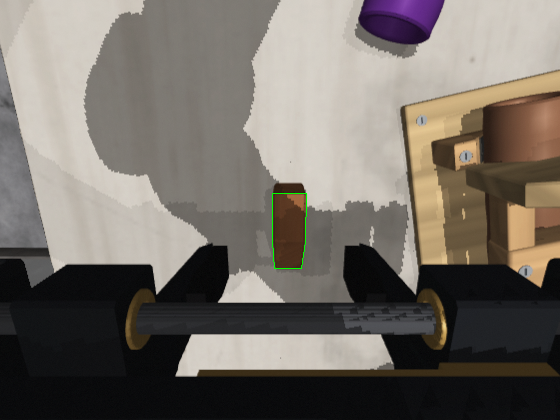

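Call:
send_rows([
  {"delta_pos": [0.1,0.2,3],"turn": 0,"jaw": 0.3},
  {"delta_pos": [0.2,0.2,6],"turn": 0,"jaw": 0.3},
  {"delta_pos": [0.2,0.2,9],"turn": 0,"jaw": 0.3},
  {"delta_pos": [0.2,0.2,10.7],"turn": 0,"jaw": 0.3},
  {"delta_pos": [0.2,0.2,11.3],"turn": 0,"jaw": 0.3},
  {"delta_pos": [0.2,0.2,11.3],"turn": 0,"jaw": 0.8},
  {"delta_pos": [0.2,0.2,11.3],"turn": 0,"jaw": 0.8},
  {"delta_pos": [0.2,0.2,11.3],"turn": 0,"jaw": 0.8},
], force=25)

```text
clock: 28.28
tool_pos: [0.5045, -0.2509, -0.017]
eef_rot: [0.791, 0.611, 0.001, 0.001]
contact_force: [0.2, -0.4, 0.3]
opening: 0.497
```

Call:
send_rows([
  {"delta_pos": [0,0,0],"turn": 0,"jaw": 0.8},
  {"delta_pos": [0,0,0],"turn": 0,"jaw": 0.8},
  {"delta_pos": [0,0,0],"turn": 0,"jaw": 0.8},
  {"delta_pos": [0,0,0],"turn": 0,"jaw": 0.8},
  {"delta_pos": [0,0,0],"turn": 0,"jaw": 0.8},
  {"delta_pos": [0,0,0],"turn": 0,"jaw": 0.8},
])

```text
clock: 28.78
tool_pos: [0.5036, -0.251, -0.0179]
eef_rot: [0.791, 0.611, 0.0, 0.001]
contact_force: [-0.8, -0.0, 6.5]
opening: 0.297
```

Call:
send_rows([
  {"delta_pos": [0,0,-1],"turn": 0,"jaw": 0.8},
  {"delta_pos": [0,0,-4],"turn": 0,"jaw": 0.8},
  {"delta_pos": [0,0,-8],"turn": 0,"jaw": 0.8},
  {"delta_pos": [0,0,-12],"turn": 0,"jaw": 0.8},
  {"delta_pos": [0,0,-16],"turn": 3,"jaw": 0.8},
  {"delta_pos": [0,0,-19],"turn": 9,"jaw": 0.8},
  {"delta_pos": [0,0,-19],"turn": 16,"jaw": 0.8},
  {"delta_pos": [0,0,-19],"turn": 23,"jaw": 0.8},
])

```text
clock: 29.45
tool_pos: [0.5041, -0.2509, 0.174]
eef_rot: [0.899, 0.439, 0.002, 0.002]
contact_force: [-0.7, 0.4, -1.2]
opening: 0.294
```

```bash
python3 - <<'E'
from h import *
s=r.get_state(); print(s["clock"],np.round(s["q"],2),s["opening"],s["contact_force"])
togo([.5593,.0477,.17],-1.9)
E
```

```text
29.45 [ 0.88  0.8  -0.89  1.78  0.76  0.94  0.56] 0.2935667980698516 [-0.68197916  0.37314628 -1.24695164]
tcp [ 0.5041 -0.2509  0.174 ] psi 52.02 delta cm [ 26.94 -14.02   0.38] turn 53.9
```

Call:
send_rows([
  {"delta_pos": [2.5,-1.3,0],"turn": 7,"jaw": 0.8},
  {"delta_pos": [6,-3.1,0],"turn": 14,"jaw": 0.8},
  {"delta_pos": [9.5,-4.9,0],"turn": 21,"jaw": 0.8},
  {"delta_pos": [13,-6.7,0],"turn": 28,"jaw": 0.8},
  {"delta_pos": [16.5,-8.6,0],"turn": 35,"jaw": 0.8},
  {"delta_pos": [20,-10.4,0],"turn": 42,"jaw": 0.8},
  {"delta_pos": [23.5,-12.2,0],"turn": 49,"jaw": 0.8},
  {"delta_pos": [26.9,-14,0],"turn": 53.9,"jaw": 0.8},
])

```text
clock: 30.12
tool_pos: [0.5561, 0.05, 0.1717]
eef_rot: [1.0, -0.016, 0.0, -0.0]
contact_force: [0.1, -0.2, -0.2]
opening: 0.291
```

Call:
send_rows([
  {"delta_pos": [0,0,0],"turn": 0,"jaw": 0.8},
  {"delta_pos": [0,0,0],"turn": 0,"jaw": 0.8},
  {"delta_pos": [0,0,0],"turn": 0,"jaw": 0.8},
])

```text
clock: 30.37
tool_pos: [0.5558, 0.047, 0.1712]
eef_rot: [1.0, -0.013, -0.0, 0.001]
contact_force: [-0.6, -0.9, -0.5]
opening: 0.294
```

```bash
python3 - <<'E'
from h import *
s=r.get_state(); print(s["clock"],np.round(s["q"],2),s["opening"],s["contact_force"])
im=vision.snapshot("wrist"); cv2.imwrite("pics/v_wrist.png",im)
im=vision.snapshot("side"); cv2.imwrite("pics/v_side.png",cv2.resize(im[130:280,200:350],None,fx=4,fy=4,interpolation=cv2.INTER_CUBIC))
togo([.5593,.0477,.0815],-1.9)
E
```

```text
30.3667 [ 0.18  0.72 -0.6   1.8   0.55  0.8  -0.72] 0.29420414816173923 [-0.55262417 -0.87122238 -0.48560553]
tcp [0.5559 0.0453 0.1709] psi -1.67 delta cm [ 0.34 -0.26  8.94] turn 0.2
```

View pics/v_wrist.png

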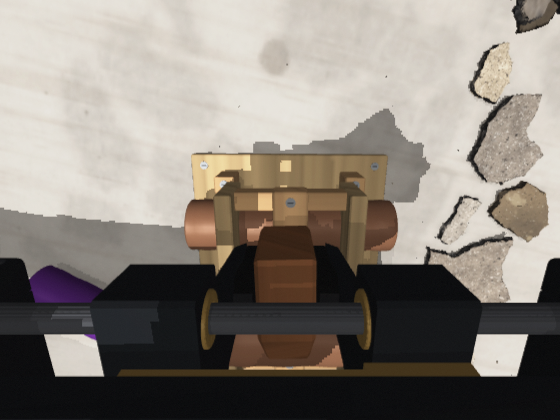

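View pics/v_side.png

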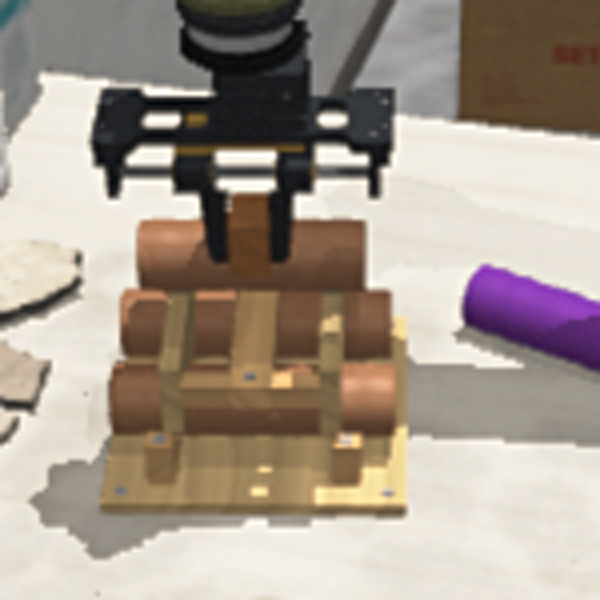

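Call:
send_rows([
  {"delta_pos": [0.3,-0.3,1],"turn": 0.2,"jaw": 0.8},
  {"delta_pos": [0.3,-0.3,2.5],"turn": 0.2,"jaw": 0.8},
  {"delta_pos": [0.3,-0.3,4.5],"turn": 0.2,"jaw": 0.8},
  {"delta_pos": [0.3,-0.3,6],"turn": 0.2,"jaw": 0.8},
  {"delta_pos": [0.3,-0.3,7.2],"turn": 0.2,"jaw": 0.8},
  {"delta_pos": [0.3,-0.3,7.8],"turn": 0.2,"jaw": 0.8},
  {"delta_pos": [0.3,-0.3,8.1],"turn": 0.2,"jaw": 0.8},
  {"delta_pos": [0.3,-0.3,8.1],"turn": 0.2,"jaw": 0.8},
])

```text
clock: 31.13
tool_pos: [0.5593, 0.0503, 0.0896]
eef_rot: [1.0, -0.015, -0.0, 0.0]
contact_force: [0.4, 0.8, -0.7]
opening: 0.293
```

```bash
python3 - <<'E'
from h import *
s=r.get_state(); print(s["clock"],s["opening"],s["contact_force"])
togo([.5593,.0477,.0815],-1.9)
c=cam("wrist");im=vision.snapshot("wrist"); cv2.imwrite("pics/x_wrist.png",im)
E
```

```text
31.1333 0.29276094486140614 [ 0.4462767   0.80105593 -0.69282315]
tcp [0.5593 0.0503 0.0896] psi -1.76 delta cm [0.01 0.26 0.81] turn 0.1
```

View pics/x_wrist.png

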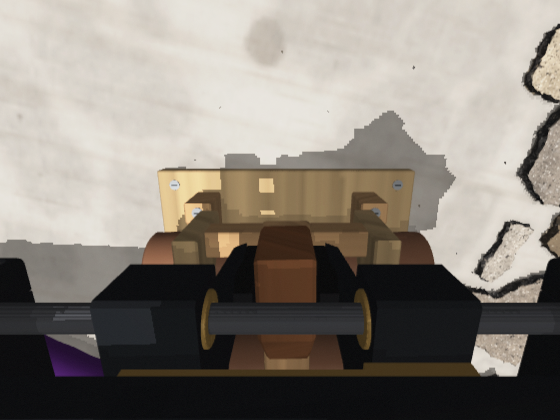

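Call:
send_rows([
  {"delta_pos": [0,0.1,0.3],"turn": 0,"jaw": 0.8},
  {"delta_pos": [0,0.1,0.5],"turn": 0,"jaw": 0.8},
  {"delta_pos": [0,0.1,0.6],"turn": 0,"jaw": 0.8},
  {"delta_pos": [0,0.1,0.65],"turn": 0,"jaw": 0.8},
  {"delta_pos": [0,0.1,0.65],"turn": 0,"jaw": 0.8},
])

```text
clock: 31.6
tool_pos: [0.5594, 0.0495, 0.0837]
eef_rot: [1.0, -0.015, 0.0, 0.0]
contact_force: [0.4, -0.2, -0.3]
opening: 0.291
```

Call:
send_rows([
  {"delta_pos": [0,0,0.1],"turn": 0,"jaw": 0.8},
  {"delta_pos": [0,0,0.15],"turn": 0,"jaw": 0.8},
  {"delta_pos": [0,0,0.15],"turn": 0,"jaw": 0.8},
])

```text
clock: 31.85
tool_pos: [0.5593, 0.0495, 0.082]
eef_rot: [1.0, -0.015, -0.0, 0.0]
contact_force: [-0.3, 0.2, -0.7]
opening: 0.291
```

Call:
send_rows([
  {"delta_pos": [0,0,0.1],"turn": 0,"jaw": 0.8},
  {"delta_pos": [0,0,0.1],"turn": 0,"jaw": 0.8},
  {"delta_pos": [0,0,0.1],"turn": 0,"jaw": 0.8},
])

```text
clock: 32.1
tool_pos: [0.5595, 0.0496, 0.0814]
eef_rot: [1.0, -0.015, 0.0, 0.0]
contact_force: [-0.4, 0.5, 2.5]
opening: 0.29
```

Call:
send_rows([
  {"delta_pos": [0,0.4,0],"turn": 0,"jaw": 0.8},
  {"delta_pos": [0,0.9,0],"turn": 0,"jaw": 0.8},
  {"delta_pos": [0,1.4,0],"turn": 0,"jaw": 0.8},
  {"delta_pos": [0,1.8,0],"turn": 0,"jaw": 0.8},
  {"delta_pos": [0,2.1,0],"turn": 0,"jaw": 0.8},
  {"delta_pos": [0,2.3,0],"turn": 0,"jaw": 0.8},
  {"delta_pos": [0,2.3,0],"turn": 0,"jaw": 0.8},
])

```text
clock: 32.68
tool_pos: [0.559, 0.026, 0.0813]
eef_rot: [1.0, -0.016, 0.0, 0.0]
contact_force: [0.1, 0.7, 3.7]
opening: 0.293
```

Call:
send_rows([
  {"delta_pos": [0,0.1,0],"turn": 0,"jaw": 0.8},
  {"delta_pos": [0,0.2,0],"turn": 0,"jaw": 0.8},
  {"delta_pos": [0,0.2,0],"turn": 0,"jaw": 0.8},
])

```text
clock: 32.93
tool_pos: [0.5589, 0.0251, 0.0813]
eef_rot: [1.0, -0.015, 0.0, -0.0]
contact_force: [0.8, 2.0, 4.8]
opening: 0.295
```

Call:
send_rows([
  {"delta_pos": [0,0.1,0],"turn": 0,"jaw": 0.8},
  {"delta_pos": [0,0.15,0],"turn": 0,"jaw": 0.8},
  {"delta_pos": [0,0.15,0],"turn": 0,"jaw": 0.8},
])

```text
clock: 33.18
tool_pos: [0.5588, 0.0236, 0.0813]
eef_rot: [1.0, -0.015, 0.0, -0.0]
contact_force: [0.6, 2.3, 5.0]
opening: 0.292
```

```bash
python3 - <<'E'
from h import *
s=r.get_state(); print(s["clock"],s["tool_pos"],s["contact_force"])
im=vision.snapshot("scene"); cv2.imwrite("pics/y_scene.png",cv2.resize(im[160:260,220:350],None,fx=6,fy=6,interpolation=cv2.INTER_CUBIC))
im=vision.snapshot("wrist"); cv2.imwrite("pics/y_w.png",im)
E
```

```text
33.1833 [0.55882754 0.02362639 0.08133818] [0.63969684 2.30559288 5.0073713 ]
```

View pics/y_scene.png

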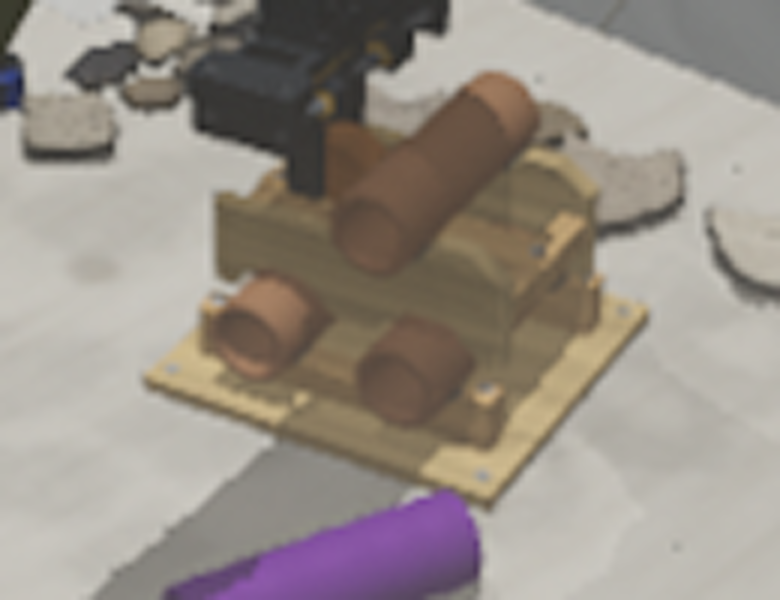

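Call:
send_rows([
  {"delta_pos": [0,0.1,0],"turn": 0,"jaw": 0.8},
  {"delta_pos": [0,0.1,0],"turn": 0,"jaw": 0.8},
])

```text
clock: 33.45
tool_pos: [0.5589, 0.0234, 0.0814]
eef_rot: [1.0, -0.015, 0.0, -0.001]
contact_force: [0.4, 3.2, 4.8]
opening: 0.294
```

Call:
send_rows([
  {"delta_pos": [0,0.1,0],"turn": 0,"jaw": 0.8},
  {"delta_pos": [0,0.1,0],"turn": 0,"jaw": 0.8},
])

```text
clock: 33.62
tool_pos: [0.5588, 0.0229, 0.0815]
eef_rot: [1.0, -0.015, 0.001, -0.001]
contact_force: [-0.2, 5.6, 6.8]
opening: 0.293
```

Call:
send_rows([
  {"delta_pos": [0,0,0],"turn": 0,"jaw": 0.7},
  {"delta_pos": [0,0,0],"turn": 0,"jaw": 0.6},
  {"delta_pos": [0,0,0],"turn": 0,"jaw": 0.52},
  {"delta_pos": [0,0,0],"turn": 0,"jaw": 0.52},
  {"delta_pos": [0,0,-1],"turn": 0,"jaw": 0.52},
  {"delta_pos": [0,0,-4],"turn": 0,"jaw": 0.52},
  {"delta_pos": [0,0,-8],"turn": 0,"jaw": 0.52},
  {"delta_pos": [0,0,-12],"turn": 0,"jaw": 0.52},
])

```text
clock: 34.28
tool_pos: [0.5573, 0.0207, 0.2023]
eef_rot: [1.0, -0.015, -0.001, 0.0]
contact_force: [1.4, 0.0, 0.3]
opening: 0.481
```

Call:
send_rows([
  {"delta_pos": [0,-1.5,-1],"turn": 0,"jaw": 0.52},
  {"delta_pos": [0,-4,-1],"turn": 0,"jaw": 0.52},
  {"delta_pos": [0,-4,-1],"turn": 0,"jaw": 0.52},
  {"delta_pos": [0,-4,-1],"turn": 0,"jaw": 0.52},
])

```text
clock: 34.62
tool_pos: [0.5593, 0.0625, 0.2115]
eef_rot: [1.0, -0.014, 0.0, -0.0]
contact_force: [-0.4, -0.7, 0.7]
opening: 0.48
```

```bash
python3 - <<'E'
from h import *
s=r.get_state(); print(s["clock"],s["tool_pos"],s["contact_force"])
c=cam("wrist");im=vision.snapshot("wrist"); cv2.imwrite("pics/z_w.png",im)
F=np.array([.5567,-.0315,.0884]); Rf=R.from_euler("z",178.1,degrees=True)
# wedge predicted: nose at frame y=+12, yaw along +y
Mw=np.array([[-.084,.013,.04],[-.084,-.013,.04],[-.044,-.013,.04],[0,-.013,.003],[0,.013,.003],[-.044,.013,.04]])
P=Rf.apply(np.c_[-Mw[:,1],Mw[:,0]+.012,Mw[:,2]+.011])+F
cv2.polylines(im,[proj(c,P).astype(np.int32)],True,(0,255,0),1)
h=cv2.convexHull(proj(c,cyl([.5561,-.0495,np.radians(-1.9)],.16,.1314)).astype(np.int32)); cv2.polylines(im,[h],True,(0,255,0),1)
cv2.imwrite("pics/z_w2.png",im)
im=vision.snapshot("scene"); cv2.imwrite("pics/z_scene.png",cv2.resize(im[160:260,220:350],None,fx=6,fy=6,interpolation=cv2.INTER_CUBIC))
im=vision.snapshot("side"); cv2.imwrite("pics/z_side.png",im)
E
```

```text
34.6167 [0.55928768 0.06252933 0.21152285] [-0.4466869  -0.66682426  0.66334753]
```

View pics/z_w2.png

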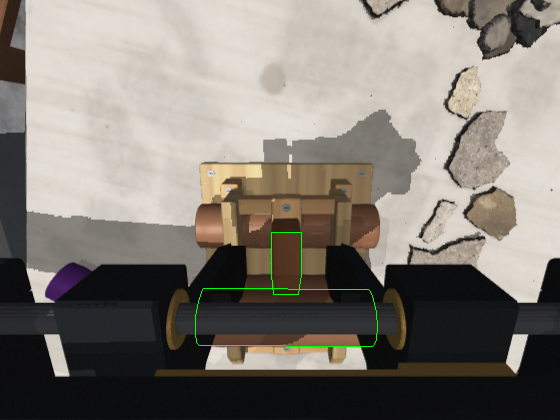

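View pics/z_scene.png

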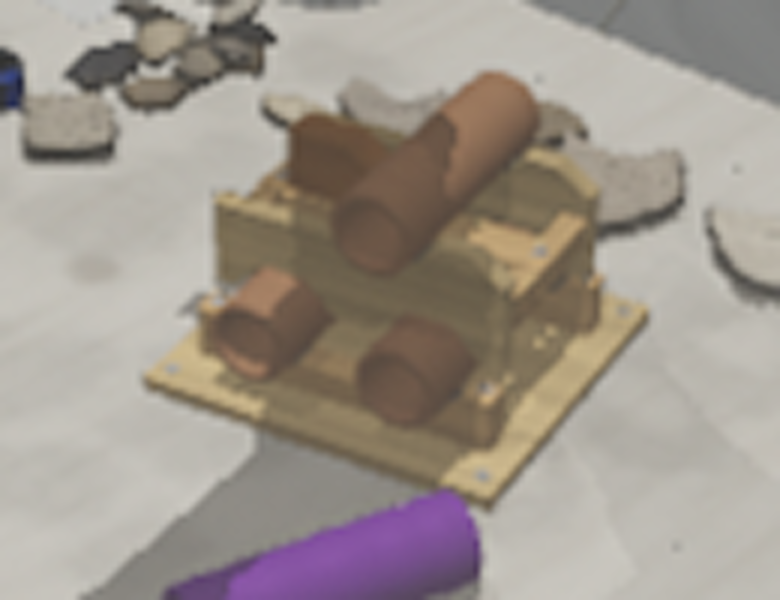

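View pics/z_side.png

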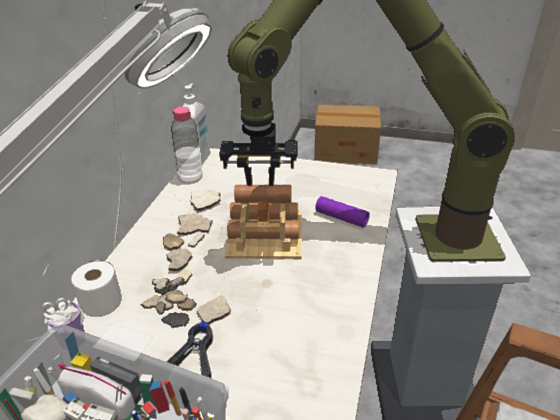

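Call:
send_rows([
  {"delta_pos": [0,-3,-2],"turn": 0,"jaw": 0.5},
  {"delta_pos": [0,0,-4],"turn": 0,"jaw": 0.5},
  {"delta_pos": [0,4,-4],"turn": 0,"jaw": 0.5},
  {"delta_pos": [0,8,-4],"turn": 0,"jaw": 0.5},
  {"delta_pos": [0,12,-4],"turn": 0,"jaw": 0.4},
  {"delta_pos": [0,13,-4],"turn": 0,"jaw": 0.4},
  {"delta_pos": [0,13,-4],"turn": 0,"jaw": 0.4},
  {"delta_pos": [0,13,-4],"turn": 0,"jaw": 0.4},
])

```text
clock: 35.43
tool_pos: [0.5554, -0.0696, 0.2506]
eef_rot: [1.0, -0.016, -0.001, -0.0]
contact_force: [-0.8, -0.1, -0.3]
opening: 0.598
```

```bash
python3 - <<'E'
from h import *
c=cam("wrist");im=vision.snapshot("wrist"); print(r.get_state()["tool_pos"]); im0=im.copy()
F=np.array([.5567,-.0315,.0884]); Rf=R.from_euler("z",178.1,degrees=True)
Mw=np.array([[-.084,.013,.04],[-.084,-.013,.04],[-.044,-.013,.04],[0,-.013,.003],[0,.013,.003],[-.044,.013,.04]])
P=Rf.apply(np.c_[-Mw[:,1],Mw[:,0]+.012,Mw[:,2]+.011])+F
cv2.polylines(im,[proj(c,P).astype(np.int32)],True,(0,255,0),1)
h=cv2.convexHull(proj(c,cyl([.5561,-.0495,np.radians(-1.9)],.16,.1314)).astype(np.int32)); cv2.polylines(im,[h],True,(0,255,0),1)
a=np.hstack([im0[60:260,180:400],im[60:260,180:400]]); cv2.imwrite("pics/zz.png",cv2.resize(a,None,fx=1.8,fy=2.9,interpolation=cv2.INTER_CUBIC))
E
```

```text
[ 0.55557748 -0.06782077  0.25093079]
```

View pics/zz.png

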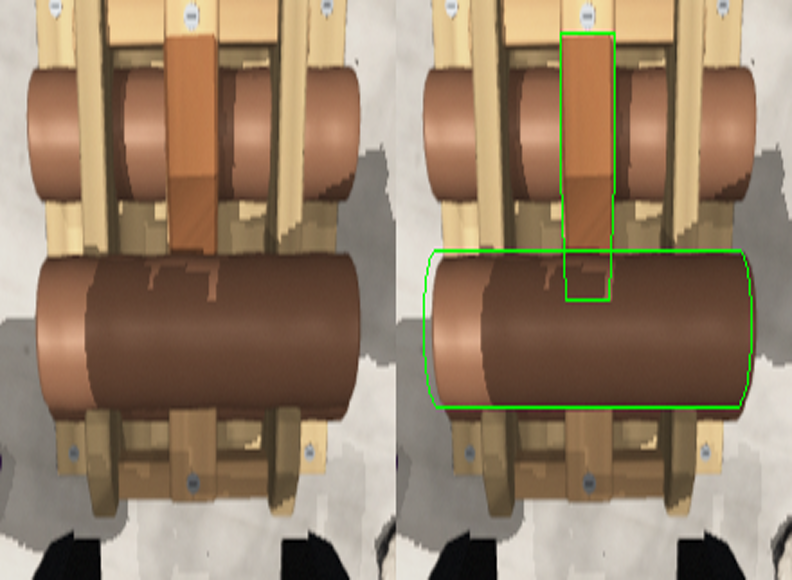

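```bash
python3 - <<'E'
from h import *
c=cam("wrist"); vision.snapshot("wrist")
for e in nets.trace("wrist","short_pipe_center"):
    print(e["score"],e["location"],e["region"].sum())
    if 100<e["location"][0]*420-60+0 <260 or .3<e["location"][0]<.6: 
        if e["region"].sum()>5000: fitcyl(c,e["region"],[.5561,-.0495,-.033],.16,.1314)
vision.snapshot("side")
for e in nets.trace("side","short_pipe_center"):
    print(e["score"],e["location"],e["region"].sum())
    if .4<e["location"][0]<.5 and .42<e["location"][1]<.52: fitcyl(cam("side"),e["region"],[.5561,-.0495,-.033],.16,.1314)
im=vision.snapshot("wrist");uv=[]
# long pipe ends in wrist: left/right mids on axis
M=cam("wrist")
print(proj(M,[[.5567-.1,.0145+.003,.0514],[.5582+.1,.0145-.003,.0514]]))
for e in nets.trace("wrist","long_pipe_center"): 
    ys,xs=np.nonzero(e["region"]); print(e["score"],e["location"],xs.min(),xs.max(),ys.min(),ys.max())
E
```

```text
0.91 [0.4224, 0.5205] 9419
cyl [ 0.5588 -0.0502] yaw -1.32 xor 0.0325
0.84 [0.4881, 0.2005] 5199
cyl [ 0.6494 -0.5562] yaw 163.10 xor 1.0
0.76 [0.4652, 0.4725] 1037
cyl [ 0.5566 -0.0475] yaw -2.26 xor 0.0472
0.57 [0.5069, 0.6132] 828
[[198.84587176 108.8640297 ]
 [372.03667308 109.15297787]]
0.66 [0.2579, 0.5355] 195 379 86 132
```

```bash
python3 - <<'E'
from h import *
for l in("sherd_b1","spring_clamp"):
    for d in nets.trace("side",l)[:2]:
        ys,xs=np.nonzero(d["region"]); print(l,round(d["score"],2),xs.mean().round(1),ys.mean().round(1))
print(order.finish_job())
E
```

```text
sherd_b1 0.81 204.7 199.5
sherd_b1 0.78 214.3 310.0
spring_clamp 0.78 195.9 347.1
spring_clamp 0.47 262.2 210.9
the job is handed in; nothing more can be done
None
```

I stacked the pipes in the order asked and handed the job in at about 36 s. The long pipe is in the free notch, the frame is down over both pipes, and the short pipe is in the frame's V. The wedge was slid in from the open side until it met the short pipe.

**Final checks:**
- **Seating:** the long pipe, frame and short pipe touched down within 1 mm of the computed heights.
- **Short pipe centring:** the wrist camera puts its middle about 2 mm off along the cradle, while the side camera shows it within 1 mm.
- **Wedge:** the sideways push rose from about 2 N to 5.6 N as it met the pipe, and in the last picture it lies within about 1 mm of its computed place.
- **Bystanders:** the spring clamp and two sherds are within half a pixel of where they started. I judged the rest of the sherds only by eye in the side picture.

**What went wrong:** the first two grasps of the long pipe slipped off. The first lift also came before the slow fingers had closed. The fingertips are really about 23 mm behind the reported tool point, not 11 mm ahead of it as described. I measured this from the pictures, corrected for it, and every later grasp held. The pipe did not move in the first slip, and the second left it in place too.

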